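Load a lock barrel into the marking carousel

TASK

Turn the marking station's carousel until its empty wide cradle faces the pointer. Then load the thick lock barrel, either way round: push one end under the cradle's lip against the spring plunger, tip the other end down behind the stop at the hub, and let go, leaving it level and fully home with the cradle still facing the pointer. Leave the thin barrel and the other things on the bench where they are.

Things in the scene. Friction and masses are not known exactly. Their poses are not given: they have to be found in the camera images.
- barrel_thick: (All sizes here in mm.) The thick lock barrel: a plain brass cylinder, diameter 26, length 80, 170 to 340 g. Origin at its middle, on its axis; x along its axis (keyway face at +x; either way round will do). Starts level in a wooden saddle, axis 33 above the bench.
- saddle_mid (a point): Middle of the thick barrel's saddle, on the bench; x along the barrel. The saddle is a foot 90 x 36, 8 high, with two V supports 12 long and under 24 wide, centred 25 either side of the middle; between them the barrel's underside is free, 12 above the foot.
- barrel_thin: The thin lock barrel, brass, diameter 16, length 80, in a like saddle some 85 to 190 from the other (the two may be swapped). Not wanted: leave it.
- carousel (a joint): Angle of the carousel about its vertical axis, rad, growing anticlockwise seen from above; 0 when the empty wide cradle faces the pointer. Starts between -2.3 and -0.9. It turns against friction (0.25 N m) and stays where it is left.
- disc (a point): Centre of the carousel disc's top, 40 above the bench; disc radius 155, steel. Axes as the cradle's. Four radial cradles 90 degrees apart: along -x the empty wide one; opposite it an empty narrow one for 16 barrels; between them one wide and one narrow, both already loaded.
- cradle (a point): The empty wide cradle: where the middle of the barrel's axis lies when home, 75 from the carousel's axis, 25 above the disc. Turns with the carousel: x points to the carousel's axis, -x outwards, z up. Two 12 long V supports at x = +25 and -25 centre the barrel sideways; between them the space under the barrel is free, 12 down to the disc.
- stop (a point): Top edge of the cradle's fixed hub-side stop, on the face the barrel's inner end rests against: cradle x = +40, 1 below the barrel's axis (12 above its underside). 26 wide. Axes as the cradle's.
- lip (a point): Lower inner edge of the lip over the cradle's outer end, at cradle x = -35, 32 above the underside of a barrel that is home. The lip reaches 11 further out, is 3.5 thick; side cheeks 33 apart run from here 40 outwards, as high as the lip's top. Lip to stop is 75, less than the barrel's length, so the barrel cannot go straight down. Axes as the cradle's.
- plunger (a joint): Travel of the wide cradle's spring plunger, m, 0 free, growing outwards as it is pressed, stop at 0.018; 0.5 N per mm. Its flat face (26 wide, from 2 to 27 above the barrel's underside) stands 6 inside the outer end of a barrel that is home: at cradle x = -34 when free, x = -40 with the barrel home (reading 0.006).
- post_a (a point): Top centre of one of four upright black round posts on the disc, diameter 12, 46 tall, 130 from the axis, midway between cradles. Any of them can be pinched or pushed to turn the carousel. post_a is 45 degrees anticlockwise (from above) from the wide cradle.
- post_b (a point): Top centre of the like post 45 degrees clockwise from the wide cradle.
- pointer (a point): Top of the fixed upright steel pointer blade on the station's base, on its side to the robot's right, 175 from the carousel's axis and 34 above the bench. Its x axis points from the pointer to the carousel's axis. This is the loading point.
- head_edge (a point): Middle of the lower front edge of the fixed white marking head that overhangs the carousel's hub: 155 above the bench and 50 from the carousel's axis on the pointer's side. The head is 100 wide, 80 tall and reaches back from here to a column 250 high; axes as the pointer's. A wide gripper does not fit upright over the cradle's middle: lean it outwards.
- padlock: Brass padlock, 26 x 50 x 73 tall, standing; origin under its middle. Leave it.
- oil_bottle: White plastic oil bottle, diameter 42, 105 tall, standing; origin under its middle. Leave it.
- screwdriver: Screwdriver, 170 long, lying; leave it.
- pin_tin: Steel tin, diameter 56, 45 tall; origin under its middle. Leave it.
- wire_brush: Brush, 170 long, lying; leave it.
- blank_box: Cardboard box 90 x 60 x 35; origin under its middle. Leave it.
Not all that is in view belongs to the job. What is shaped like the barrel_thick but blue or white is not meant.

How it is judged:
On the way, in this order (a step that is already met when the one before it is completed fails the run):
1. the empty wide cradle faces the pointer (within 0.12 rad) with the thick barrel not yet in it (value of joint carousel between -0.12 and 0.12 rad and distance between barrel_thick and cradle above 0.06 m), for 0.2 s.
2. the barrel's end has pressed the spring plunger back by more than 8 mm with the cradle facing the pointer (value of joint carousel between -0.12 and 0.12 rad and value of joint plunger above 0.008 m and distance between barrel_thick and cradle below 0.03 m), for 0.05 s.
At the end, for the whole second after the job is handed in: The thick barrel lies at rest in the wide cradle: its middle within 4 mm of the home point along each cradle axis, its axis within 0.07 rad of the cradle's, the spring plunger held at 3 to 9 mm by it, and the cradle still within 0.12 rad of the pointer with the carousel at rest (value of joint carousel between -0.12 and 0.12 rad and x of barrel_thick in the frame of cradle between -0.004 and 0.004 m and y of barrel_thick in the frame of cradle between -0.004 and 0.004 m and z of barrel_thick in the frame of cradle between -0.004 and 0.004 m and angle between the x axis of barrel_thick and the x axis of cradle, either way round below 0.07 rad and value of joint plunger between 0.003 and 0.009 m and linear speed of barrel_thick below 0.01 m/s and velocity of joint carousel between -0.02 and 0.02 rad/s); the robot touches nothing.
It fails at once if the thin barrel is moved by more than 30 mm (distance of barrel_thin from where it was at the start of the episode above 0.03 m).
It fails at once if the padlock, oil bottle, screwdriver, tin, brush or cardboard box is moved by more than 40 mm (distance of any of padlock, oil_bottle, screwdriver, pin_tin, wire_brush, blank_box from where it was at the start of the episode above 0.04 m).
It also fails if it takes over 72 s, if anything falls off the work surface, if the arm or the gripper's body presses on something with over 40 N, if the wrist force passes 120 N, or if a joint passes its speed limit or range.

ROBOT

A 6-joint arm with a two-finger parallel gripper is mounted at the origin on the work surface. World frame = base frame: x ahead of the robot, y to its left, z up, the work surface at z = 0. Lengths are in m, angles in rad, forces in N, time in s.
With the tool pointing down it reaches from about 0.225 to 0.875 m from the base axis. Payload 3.4 kg.
Tool frame: the origin (TCP) lies at the very end of the fingers, on their centre line; the grasp point (between the pads) lies 19 mm behind it; x points along the fingers, y is the direction in which the jaws open and shut, and the axes are right-handed (so a half turn about x gives the same grasp; the last joint's range is limited). The gripper opens to 85 mm and grips with 20 to 120 N. Pads are 22 mm wide; open, the fingers measure 114 mm over their backs; the gripper's body (76 mm by 85 mm) begins 54 mm behind the grasp point. The pads swing forward as they close: fully open they stand 13 mm farther back than shut.
Start: joints at [-1.411, 0.276, 1.505, -0, 1.361, -0.121], TCP at [0.159, -0.553, 0.231] pointing down, gripper open.
Joint ranges: [-2.89, 2.89], [-0.75, 2.08], [0.22, 2.7], [-1.18, 4.32], [0.11, 2.71], [-2.7, 2.7]. Speed limits (rad/s): [2.57, 2.57, 3.14, 3.14, 3.14, 3.14].

INTERFACE

Orientations are given as a unit quaternion [w, x, y, z].
In Python, from rig import manip gives the robot as it stands. The module is installed in compiled form; this text tells all that it offers.
- The arm moves only by the tool play_rows, never from a script. Its argument "plan" is a list that holds one entry, the list of rows, each a list of 5 numbers: the closure, from 0 (fully open) to 1 (shut), then the shift along the tool's x, y, z in m, then the turn about the tool's x in degrees. A call has 1 to 12 rows; each row is the pose to reach, as a shift and turn from the pose measured when the call began, along the tool's axes at that moment; what a row does not reach only later rows make up. A row lasts 1/10 s, in which the tool goes at most 50 mm and 8.59 degrees, less where a joint would pass 70% of its speed; a pose out of reach is approached as far as the arm can. A call with a gripper value outside its range is refused whole. The fingers move at their own pace and stop on an object; "grip_force" is the grip in N (left out, the last holds). Time passes only in rows, so rows that repeat a pose let the fingers close. It gives the time, the measured TCP pose, the force and the opening at its end, in the units of the state.
- manip.get_state(): the state, without advancing time (a new reading comes with each control period).
- manip.get_image(name): name is "scene" or "top" or "wrist"; returns (picture, depth): 480x640x3 uint8, red, green, blue; 480x640 float32, m along the optical axis (not along the pixel's ray), 0 where there is no reading.
- manip.camera_params(name): a dict with "intrinsics" (3x3 intrinsics, pixels), "R" (3x3) and "t" (3): a world point X has camera coordinates R X + t; the wrist camera has in their place "mount" (4x4, takes a point from camera to tool coordinates, whose origin is the TCP and whose axes are the tool frame's). Camera axes: x right, y down, z forward; pixel columns grow to the right and rows downward; lengths in m; the calibration is good to about 2 mm. A picture is of the moment at which its call begins: read the wrist's pose just before it. camera_params takes no time and is no camera call.
- manip.sign_off(): hands the job in, once; it reports no verdict.
The state is a dict: "clock": time; "qpos": joint angles; "qd": joint speeds; "effort": joint torques, N m; "position": TCP position; "ee_rot": TCP orientation; "contact_force": force on the tool from outside, world axes, zero at the start; "moment": the same for the moment, N m; "width": finger opening in m.
Only numpy, scipy, OpenCV 4.12 (cv2) and the standard library are available. Lean on these libraries where they do the work, as an engineer would, in place of code of your own. Each camera call takes 0.05 s, during which the arm holds its last target.

## Working session

There is one attempt and no reset: what is moved stays moved. The work goes in short steps, Python scripts to look and compute and a tool call to move; the robot and the scene stay as the last step left them, time stands still between calls to the robot, and variables do not carry over. Pictures are saved under pics/ and viewed, and the job is handed in when it is done.

Besides the shell and the picture viewer there is one more tool, called after ">>>" as name([rows], argument=value, ...), one row to a line, values as JSON. play_rows: Moves the arm, as the interface text tells. Its arguments: {"type":"object","properties":{"plan":{"type":"array","items":{"type":"array","items":{"type":"array","items":{"type":"number"}}}},"grip_force":{"type":"number"}},"required":["plan"]}

```bash
mkdir -p pics
cat > h.py <<'E'
import numpy as np, cv2
from rig import manip
from scipy.spatial.transform import Rotation as R
def snap(name,fn):
    s=manip.get_state(); im,d=manip.get_image(name)
    cv2.imwrite(f'pics/{fn}.png',im[:,:,::-1]); np.savez(f'pics/{fn}.npz',im=im,d=d,p=s['position'],q=s['ee_rot'])
    return im,d,s
def load(fn):
    z=np.load(f'pics/{fn}.npz'); return z['im'],z['d'],z['p'],z['q']
def rot(q): return R.from_quat([q[1],q[2],q[3],q[0]]).as_matrix()
def cam(name,p=None,q=None):
    c=manip.camera_params(name); K=np.array(c['intrinsics'])
    if 'R' in c:
        Rw=np.array(c['R']).T; o=-Rw@np.array(c['t']); return K,Rw,o
    M=np.array(c['mount']); T=rot(q); return K,T@M[:3,:3],T@M[:3,3]+p
def ray(C,u,v,z):
    K,Rw,o=C; d=Rw@np.linalg.inv(K)@np.array([u,v,1.0]); return o+d*(z-o[2])/d[2]
def cloud(C,d):
    K,Rw,o=C; v,u=np.mgrid[:d.shape[0],:d.shape[1]]
    P=np.stack([(u-K[0,2])/K[0,0]*d,(v-K[1,2])/K[1,1]*d,d],-1); return P@Rw.T+o
def proj(C,X):
    K,Rw,o=C; x=K@(Rw.T@(np.array(X)-o)); return x[:2]/x[2]
E
python3 - <<'E'
from h import *
for n in ['scene','top','wrist']:
    snap(n,n+'0')
s=manip.get_state(); print(s)
for n in ['scene','top','wrist']: print(n,manip.camera_params(n))
E
```

```text
{'clock': 0.15, 'qpos': array([-1.41100176e+00,  2.76410570e-01,  1.50580688e+00,  1.46855994e-05,
        1.36073393e+00, -1.21015901e-01]), 'qd': array([ 0.00024406, -0.00174033, -0.00445246,  0.00036691,  0.00102363,
       -0.00118644]), 'effort': array([ 6.78757788e-04, -4.17146051e+01, -2.46032649e+01, -3.10654805e-04,
        7.64152530e-03,  6.16873166e-07]), 'position': array([ 0.15928063, -0.55209092,  0.23067491]), 'ee_rot': array([-0.09847412, -0.70014416, -0.09943491,  0.70015263]), 'contact_force': array([-0.72609598, -0.13841642, -0.14903893]), 'moment': array([ 0.04359846, -0.01039392,  0.00358114]), 'width': 0.08549807421685164}
scene {'intrinsics': array([[623.63052531,   0.        , 315.29136325],
       [  0.        , 623.63052531, 234.72251334],
       [  0.        ,   0.        ,   1.        ]]), 'R': array([[ 0.55510953,  0.83177107,  0.00321092],
       [ 0.59470409, -0.39419032, -0.70067185],
       [-0.58153286,  0.39085916, -0.71347646]]), 't': array([-0.29957844, -0.25875187,  1.66706303])}
top {'intrinsics': array([[464.21195284,   0.        , 325.78086045],
       [  0.        , 464.21195284, 237.4993237 ],
       [  0.        ,   0.        ,   1.        ]]), 'R': array([[ 0.00857747, -0.99996196, -0.00158179],
       [-0.98860642, -0.00824231, -0.15029771],
       [ 0.15027895,  0.00285294, -0.98863952]]), 't': array([-0.02423924,  0.53213337,  1.05820301])}
wrist {'intrinsics': array([[336.43945172,   0.        , 312.98450532],
       [  0.        , 336.43945172, 236.73594961],
       [  0.        ,   0.        ,   1.        ]]), 'mount': array([[ 3.48419357e-04, -2.99132266e-01,  9.54211594e-01,
        -1.43183101e-01],
       [ 9.99999647e-01, -6.25689635e-04, -5.61283468e-04,
        -4.71521092e-04],
       [ 7.64938299e-04,  9.54211452e-01,  2.99131942e-01,
        -7.48031144e-02],
       [ 0.00000000e+00,  0.00000000e+00,  0.00000000e+00,
         1.00000000e+00]])}
```

View pics/scene0.png

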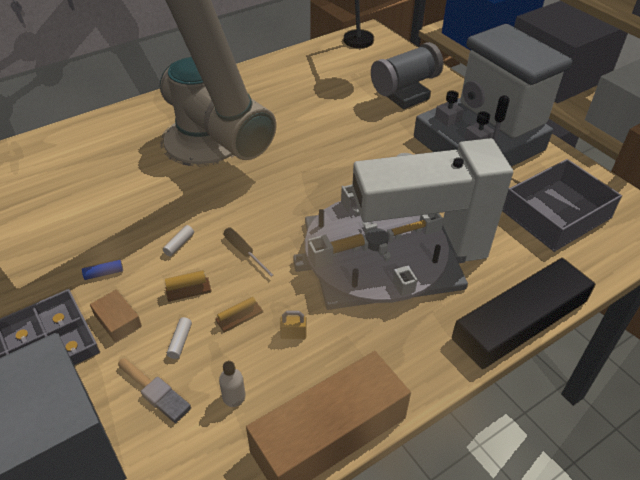

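View pics/top0.png

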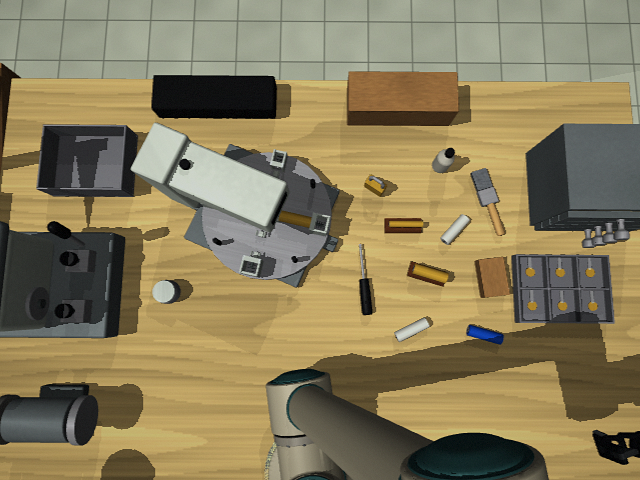

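View pics/wrist0.png

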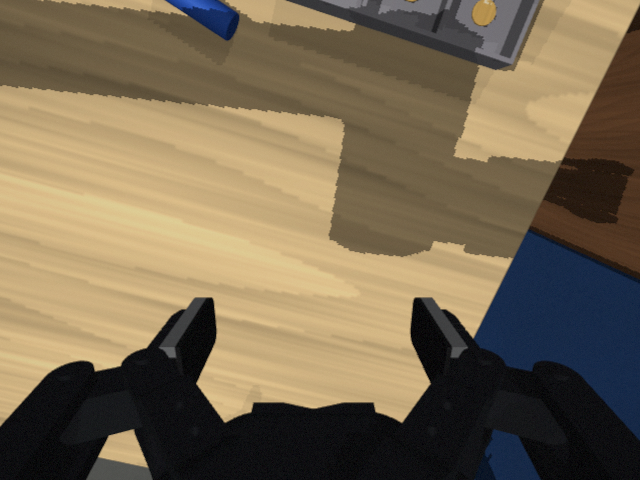

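Run:
```python
from h import *
im,d,p,q=load('top0')
a=im[130:300,170:350]; b=im[200:300,370:530]
A=cv2.resize(a[:,:,::-1],None,fx=3.3,fy=3.3,interpolation=2); cv2.imwrite('pics/topA.png',A)
B=cv2.resize(b[:,:,::-1],None,fx=5,fy=5,interpolation=2); cv2.imwrite('pics/topB.png',B)
im2,_,_,_=load('scene0')
cv2.imwrite('pics/scA.png',cv2.resize(im2[130:310,290:510,::-1],None,fx=3.3,fy=3.3,interpolation=2))
C=cam('top')
hsv=cv2.cvtColor(im,cv2.COLOR_RGB2HSV)
P=cloud(C,d)
for (u,v) in [(403,226),(430,273),(485,334),(375,185),(445,160),(490,190),(492,277),(365,260),(365,290),(333,243),(250,215),(281,200),(162,140)]:
    print(u,v,P[v,u].round(3),hsv[v,u])
```

```text
403 226 [ 0.563 -0.204  0.033] [ 21 196 142]
430 273 [ 0.45  -0.262  0.048] [ 22 193 190]
485 334 [ 0.311 -0.39   0.029] [110 237 168]
375 185 [ 0.66  -0.137  0.046] [ 21 197 181]
445 160 [ 0.712 -0.297  0.08 ] [ 28  26 178]
490 190 [ 0.656 -0.42   0.02 ] [135   4 144]
492 277 [ 0.443 -0.411  0.034] [ 16 152 144]
365 260 [ 0.484 -0.115  0.002] [ 20 126  93]
365 290 [ 0.41  -0.113  0.028] [150   9  29]
333 243 [ 0.52  -0.037  0.035] [80 22 69]
250 215 [0.546 0.128 0.234] [ 47  17 210]
281 200 [0.58  0.07  0.219] [60  9 29]
162 140 [0.692 0.304 0.252] [ 46  16 208]
```

View pics/topA.png

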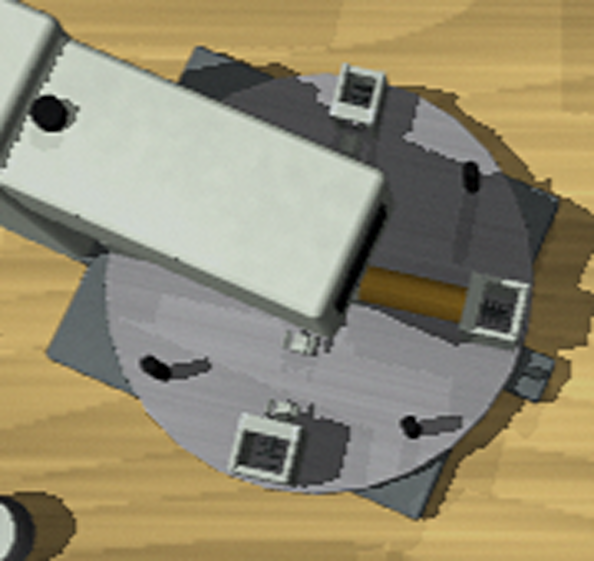

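View pics/topB.png

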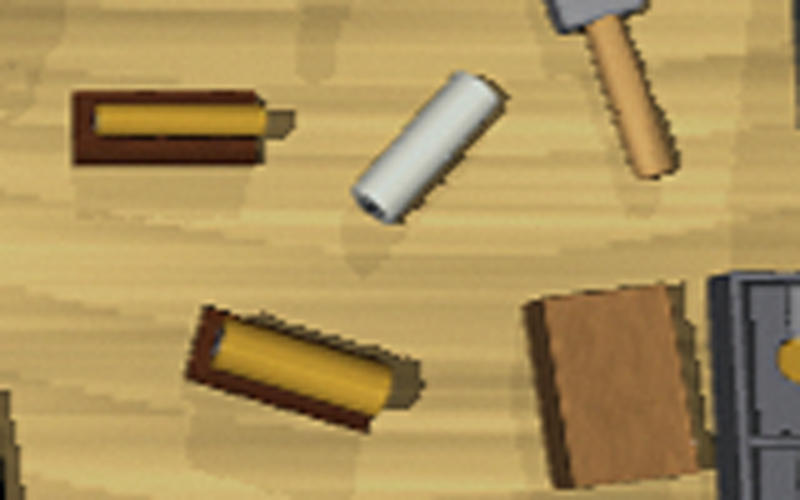

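View pics/scA.png

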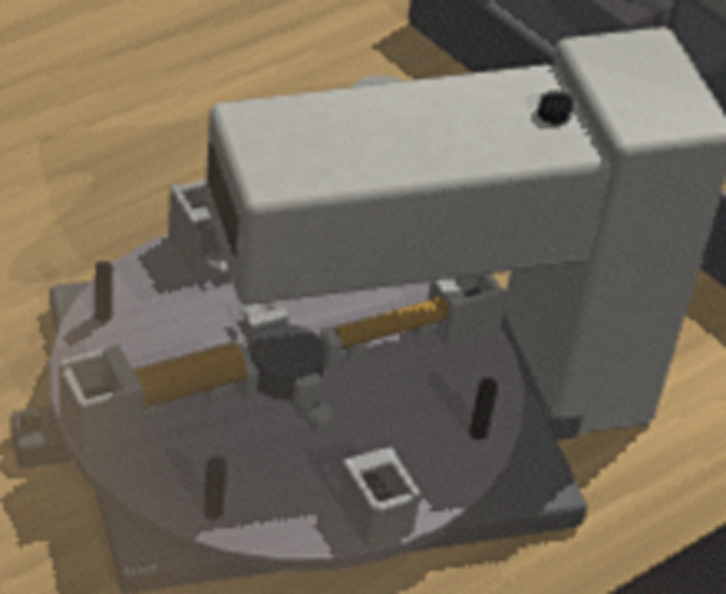

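Run:
```python
from h import *
from scipy.optimize import least_squares
im,d,p,q=load('top0'); C=cam('top'); P=cloud(C,d)
hsv=cv2.cvtColor(im,cv2.COLOR_RGB2HSV)
# pointer
for (u0,u1,v0,v1,zl,zh,nm) in [(325,345,232,255,0.025,0.06,'pointer')]:
    s=P[v0:v1,u0:u1].reshape(-1,3); m=(s[:,2]>zl)&(s[:,2]<zh); print(nm,m.sum(),s[m].mean(0),s[m].min(0),s[m].max(0))
# disc edge
m=(abs(P[:,:,2]-0.04)<0.006); m[:, :185]=0; m[:,345:]=0; m[:140]=0; m[300:]=0
m=cv2.morphologyEx(m.astype(np.uint8),cv2.MORPH_OPEN,np.ones((3,3)))
cs,_=cv2.findContours(m,0,1); c=max(cs,key=cv2.contourArea)[:,0]
E=np.array([ray(C,u,v,.04)[:2] for u,v in c])
f=lambda x: np.hypot(*(E-x[:2]).T)-0.155
r=least_squares(f,[0.55,0.07],loss='cauchy',f_scale=0.002); print('centre',r.x,(abs(r.fun)<0.004).sum(),len(E))
c0=r.x
# posts
mb=((P[:,:,2]>0.06)&(P[:,:,2]<0.1)&(hsv[:,:,2]<45)).astype(np.uint8); mb[:,:185]=0; mb[:,345:]=0; mb[:140]=0; mb[300:]=0
n,l,st,ce=cv2.connectedComponentsWithStats(mb)
for i in range(1,n):
    if st[i,4]>5:
        s=P[l==i]; t=s[s[:,2]>0.075]; print('post',ce[i],st[i,4],s.mean(0),s[:,2].max(), np.hypot(*(s.mean(0)[:2]-c0)), np.degrees(np.arctan2(*(s.mean(0)[:2]-c0)[::-1])))
# funnels/high things on disc
mf=((P[:,:,2]>0.085)&(P[:,:,2]<0.12)&(hsv[:,:,2]>80)).astype(np.uint8); mf[:,:185]=0; mf[:,345:]=0; mf[:140]=0; mf[300:]=0
n,l,st,ce=cv2.connectedComponentsWithStats(mf)
for i in range(1,n):
    if st[i,4]>15:
        s=P[l==i];a=s.mean(0); print('lip',ce[i],st[i],a,s[:,2].max(),np.hypot(*(a[:2]-c0)),np.degrees(np.arctan2(*(a[:2]-c0)[::-1])))
a=np.array([0.52,-0.037])-c0; print('pointer ang',np.degrees(np.arctan2(a[1],a[0])),np.hypot(*a))
# head top outline
mh=(P[:,:,2]>0.215)&(P[:,:,2]<0.245); mh[:,:130]=0; mh[:,300:]=0;mh[:110]=0;mh[240:]=0
cs,_=cv2.findContours(mh.astype(np.uint8),0,2); c=max(cs,key=cv2.contourArea); b=cv2.boxPoints(cv2.minAreaRect(c)); print([ray(C,*x,.235)[:2].round(3) for x in b])
# thick barrel
for nm,(u0,u1,v0,v1),z in [('thick',(404,455,258,290),.046),('thin',(380,430,215,238),.03)]:
    mm=np.zeros(d.shape,np.uint8); h=hsv[v0:v1,u0:u1]; mm[v0:v1,u0:u1]=((h[:,:,2]>120)&(h[:,:,1]>170)&(P[v0:v1,u0:u1,2]>0.02))
    s=P[mm>0]; xy=s[:,:2]; mu=xy.mean(0); w,V=np.linalg.eigh(np.cov(xy.T)); print(nm,mu,s[:,2].max(),V[:,1],np.degrees(np.arctan2(V[1,1],V[0,1])), np.ptp((xy-mu)@V,axis=0),mm.sum())
    cs,_=cv2.findContours(mm,0,2); c=max(cs,key=cv2.contourArea); print(cv2.minAreaRect(c))
```

```text
pointer 60 [ 0.52729753 -0.02804697  0.03316087] [ 0.50911199 -0.04424069  0.02501222] [ 0.54522556 -0.01785947  0.05785148]
centre [0.58991349 0.12180717] 158 380
post [278.625 159.25 ] 8 [0.7154947  0.09373198 0.06487725] 0.06914186375426867 0.12868122466112403 -12.601938416367307
post [312.09090909 182.21212121] 33 [0.6553207  0.01297879 0.08174856] 0.09187314083551135 0.1269713351530939 -58.99361004404545
post [319.20689655 224.13793103] 29 [ 0.55889485 -0.00436091  0.07002443] 0.07459287136355974 0.12992513288981294 -103.81232652115511
post [216.03333333 240.63333333] 30 [0.51673879 0.22969949 0.08146188] 0.08932973252625276 0.1303659746867006 124.145893464271
post [293.95652174 258.60869565] 23 [0.47684502 0.05145257 0.08449896] 0.08983513586346104 0.1331700014267324 -148.10888411780277
lip [317.27672956 222.20754717] [309 212  21  22 159] [ 5.59955796e-01 -2.63429410e-04  8.86913239e-02] 0.09294262398914732 0.12569285996808177 -103.78861214129311
lip [249.6        262.97419355] [239 255  22  21 155] [0.46574938 0.15042224 0.08883627] 0.09452500837109379 0.12741879130464573 167.02211335906284
pointer ang -113.76107968156727 0.17351545634995277
[array([0.627, 0.36 ]), array([0.732, 0.322]), array([0.611, 0.053]), array([0.51 , 0.095])]
thick [ 0.44913647 -0.2635009 ] 0.05196982637739178 [0.29089466 0.95675509] 73.08847464225568 [0.02225808 0.07933387] 321
((430.33807373046875, 273.41815185546875), (34.540245056152344, 9.306180000305176), 17.35402488708496)
thin [ 0.5663545  -0.20853247] 1.1261214015580037 [-0.49413923  0.86938278] 119.61300651620277 [0.10703345 0.29775958] 199
((405.5, 223.5), (5.0, 33.0), 90.0)
```

Run:
```python
from h import *
s=manip.get_state(); print(rot(s['ee_rot']).round(4))
im,d,p,q=load('scene0'); P=cloud(cam('scene'),d)
c0=np.array([.588,.1215])
# hub / stop profile: points near axis
r=np.hypot(P[...,0]-c0[0],P[...,1]-c0[1])
for lo in range(0,60,6):
    m=(r>lo/1e3)&(r<(lo+6)/1e3)&(P[...,2]<.14)&(P[...,2]>.03)
    if m.sum(): print(lo,m.sum(),np.percentile(P[m][:,2],[5,25,50,75,95,100]).round(3))
# disc centre from scene
m=(abs(P[...,2]-.04)<.006)&(r<.2)
cs,_=cv2.findContours(m.astype(np.uint8),0,1); c=max(cs,key=cv2.contourArea)[:,0]
from scipy.optimize import least_squares
C=cam('scene'); E=np.array([ray(C,u,v,.04)[:2] for u,v in c])
R_=least_squares(lambda x:np.hypot(*(E-x).T)-.155,c0,loss='cauchy',f_scale=.002); print(R_.x,(abs(R_.fun)<.004).sum())
hsv=cv2.cvtColor(im,cv2.COLOR_RGB2HSV)
mb=((P[...,2]>.06)&(P[...,2]<.1)&(hsv[...,2]<50)&(r<.16)&(r>.1)).astype(np.uint8)
n,l,st,ce=cv2.connectedComponentsWithStats(mb)
for i in range(1,n):
    if st[i,4]>8:
        a=P[l==i].mean(0); print(ce[i],st[i,4],a.round(4),(np.hypot(*(a[:2]-R_.x))).round(4),np.degrees(np.arctan2(*(a[:2]-R_.x)[::-1])).round(2))
```

```text
[[-2.000e-04  2.771e-01 -9.608e-01]
 [ 1.300e-03 -9.608e-01 -2.771e-01]
 [-1.000e+00 -1.300e-03 -2.000e-04]]
0 18 [0.057 0.058 0.059 0.061 0.062 0.065]
6 51 [0.057 0.059 0.06  0.061 0.062 0.063]
12 93 [0.057 0.059 0.06  0.061 0.064 0.066]
18 149 [0.038 0.054 0.059 0.061 0.064 0.066]
24 171 [0.038 0.048 0.057 0.061 0.064 0.067]
30 220 [0.036 0.039 0.047 0.061 0.066 0.078]
36 218 [0.036 0.039 0.043 0.061 0.073 0.078]
42 205 [0.036 0.038 0.04  0.055 0.074 0.079]
48 312 [0.035 0.038 0.04  0.05  0.072 0.08 ]
54 315 [0.036 0.038 0.039 0.044 0.072 0.08 ]
[0.59364084 0.12310572] 270
[436.53448276 250.31034483] 58 [0.7027 0.19   0.0745] 0.1279 31.54
```

>>> play_rows([
  [[0.3,0,-0.04,-0.04,-8],[0.3,0,-0.08,-0.078,-16],[0.3,0,-0.12,-0.115,-24],[0.3,0,-0.16,-0.154,-32],[0.3,0,-0.2,-0.193,-40],[0.3,0,-0.24,-0.231,-48],[0.3,0,-0.28,-0.27,-56],[0.3,0,-0.32,-0.308,-64],[0.3,0,-0.36,-0.347,-72],[0.3,0,-0.4,-0.385,-80],[0.3,0,-0.44,-0.424,-88],[0.3,0,-0.47,-0.45,-96]],
])

```text
clock: 1.35
position: [0.439, -0.0194, 0.2314]
ee_rot: [0.588, 0.394, 0.588, -0.393]
contact_force: [0.1, -1.5, 0.4]
width: 0.0598
```

Run:
```python
from h import *
s=manip.get_state(); Rt=rot(s['ee_rot']); print(s['qpos'].round(3),Rt.round(3),np.degrees(np.arctan2(Rt[1,2],Rt[0,2])))
snap('wrist','w1'); snap('top','t1'); snap('scene','s1')
```

```text
[-2.040e-01  6.900e-02  1.768e+00  1.000e-03  1.304e+00 -5.950e-01] [[ 0.     0.924  0.382]
 [ 0.001  0.382 -0.924]
 [-1.     0.001 -0.001]] -67.56780197003754
```

View pics/w1.png

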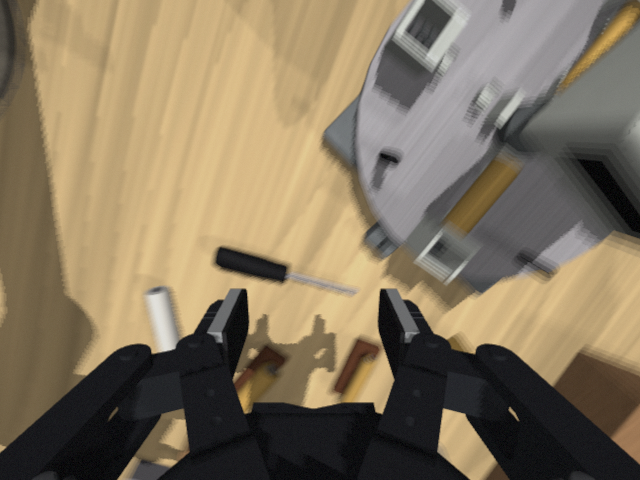

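View pics/s1.png

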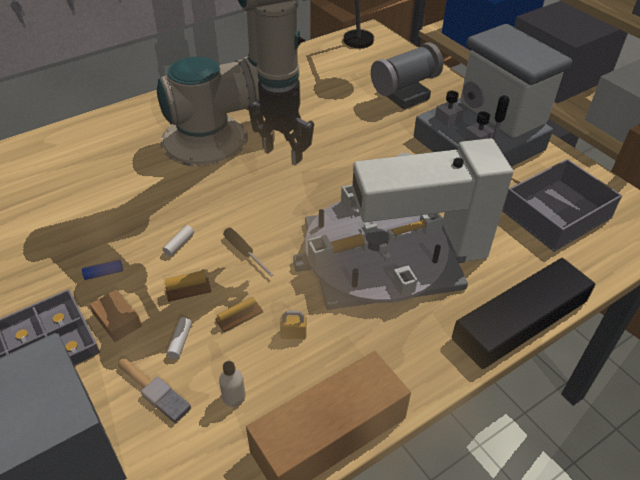

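Run:
```python
from h import *
im,d,p,q=load('s1')
cv2.imwrite('pics/s1c.png',cv2.resize(im[20:180,150:350,::-1],None,fx=3.8,fy=3.7,interpolation=2))
im,d,p,q=load('t1')
cv2.imwrite('pics/t1c.png',cv2.resize(im[200:400,220:420,::-1],None,fx=3,fy=3,interpolation=2))
# gripper cloud in tool frame
for n in ['s1','t1']:
    im,d,p,q=load(n); P=cloud(cam({'s':'scene','t':'top'}[n[0]]),d); T=(P-p)@rot(q)
    m=(abs(T[...,1])<.1)&(abs(T[...,2])<.14)&(T[...,0]<.02)&(T[...,0]>-.3)&(P[...,2]>.2)
    for lo in np.arange(-.3,.0,.02):
        k=m&(T[...,0]>lo)&(T[...,0]<lo+.02)
        if k.sum()>3: print(n,round(lo,2),k.sum(),T[k].min(0).round(3),T[k].max(0).round(3))
```

```text
s1 -0.3 483 [-0.3   -0.025 -0.018] [-0.28   0.038  0.037]
s1 -0.28 507 [-0.28  -0.023 -0.023] [-0.26   0.049  0.036]
s1 -0.26 464 [-0.26  -0.023 -0.021] [-0.24   0.047  0.036]
s1 -0.24 422 [-0.24  -0.025 -0.021] [-0.22   0.038  0.037]
s1 -0.22 446 [-0.22  -0.03  -0.025] [-0.2    0.039  0.037]
s1 -0.2 336 [-0.2   -0.026 -0.02 ] [-0.18   0.04   0.039]
s1 -0.18 502 [-0.18  -0.033 -0.03 ] [-0.16  0.04  0.04]
s1 -0.16 395 [-0.16  -0.026 -0.016] [-0.14   0.041  0.039]
s1 -0.14 252 [-0.14  -0.026 -0.017] [-0.12   0.041  0.039]
s1 -0.12 475 [-0.12  -0.065 -0.014] [-0.1    0.071  0.021]
s1 -0.1 455 [-0.1   -0.067 -0.016] [-0.08   0.07   0.022]
s1 -0.08 428 [-0.08  -0.065 -0.018] [-0.06   0.067  0.02 ]
s1 -0.06 294 [-0.06  -0.061 -0.014] [-0.04   0.065  0.016]
s1 -0.04 166 [-0.04  -0.043 -0.012] [-0.02   0.047  0.013]
s1 -0.02 118 [-0.02  -0.042 -0.014] [-0.002  0.046  0.014]
t1 -0.28 6 [-0.267 -0.034 -0.018] [-0.26  -0.031 -0.012]
t1 -0.26 9 [-0.26  -0.034 -0.028] [-0.24  -0.024 -0.012]
t1 -0.24 15 [-0.239 -0.036 -0.03 ] [-0.223 -0.021 -0.007]
t1 -0.22 50 [-0.22  -0.038 -0.035] [-0.205 -0.015 -0.003]
t1 -0.2 11 [-0.198 -0.038 -0.032] [-0.192 -0.02  -0.001]
t1 -0.18 40 [-0.177 -0.039 -0.037] [-0.162 -0.012  0.003]
t1 -0.16 11 [-0.158 -0.039 -0.032] [-0.142 -0.023  0.003]
t1 -0.14 14 [-0.14  -0.041 -0.029] [-0.121 -0.027  0.007]
t1 -0.12 194 [-0.12  -0.07  -0.014] [-0.1   -0.039  0.013]
t1 -0.1 21 [-0.1   -0.057 -0.013] [-0.095 -0.052  0.011]
t1 -0.08 22 [-0.077 -0.059 -0.018] [-0.06  -0.034  0.01 ]
t1 -0.06 22 [-0.06  -0.054 -0.014] [-0.052 -0.038  0.012]
```

View pics/s1c.png

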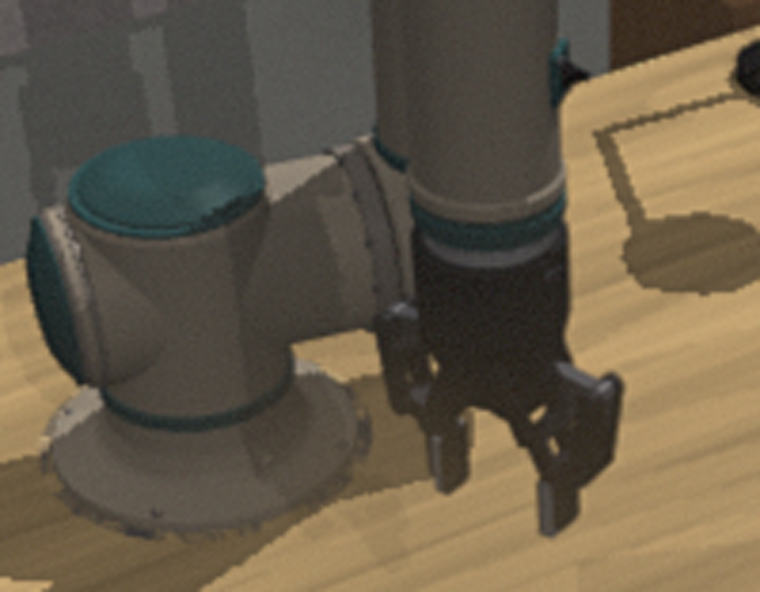

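View pics/t1c.png

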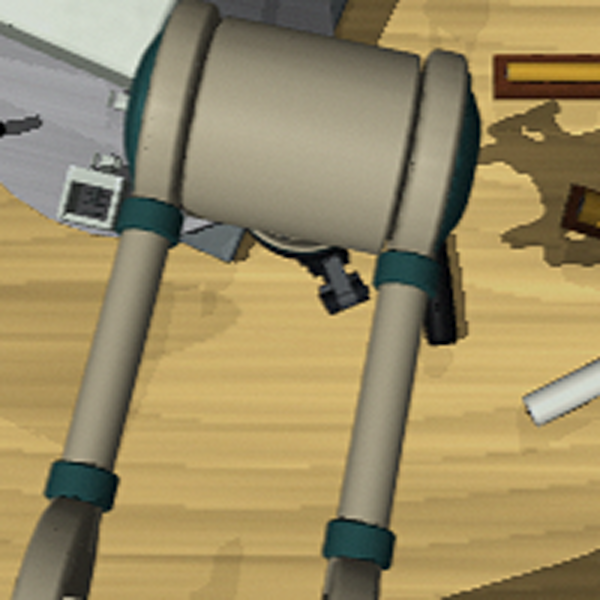

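>>> play_rows([
  [[0.3,0,0,0,0],[0.3,0,0,0,0],[0.3,0,0,0,0]],
])

```text
clock: 1.8
position: [0.4385, -0.02, 0.231]
ee_rot: [0.587, 0.394, 0.588, -0.394]
contact_force: [0.2, -0.1, -0.1]
width: 0.0597
```

Run:
```python
from h import *
im,d,s=snap('wrist','w2'); print(s['position'],s['qd'].round(3))
```

```text
[ 0.43850627 -0.02003613  0.23096663] [-0.003 -0.    -0.004  0.003 -0.     0.   ]
```

View pics/w2.png

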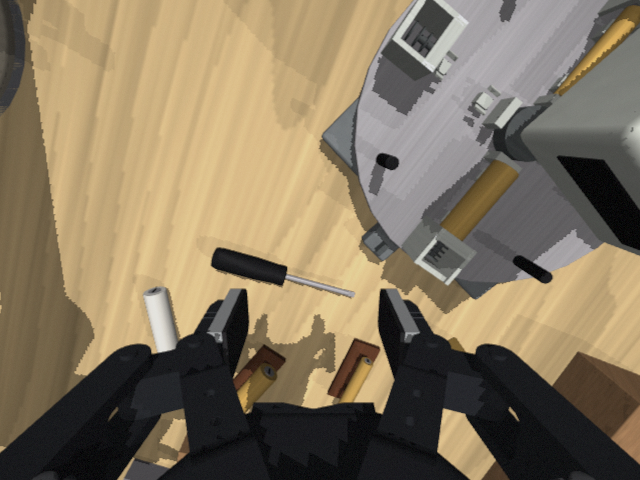

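```bash
cat >> h.py <<'E'
def fitdisc(P,hsv,c0=np.array([.591,.1225]),verb=True):
    from scipy.optimize import least_squares
    r=np.hypot(P[...,0]-c0[0],P[...,1]-c0[1])
    m=(abs(P[...,2]-.04)<.006)&(r<.165)
    # rim points: furthest disc points per angle bin
    a=np.degrees(np.arctan2(P[...,1]-c0[1],P[...,0]-c0[0]))
    E=[]
    for b in range(-180,180,2):
        k=m&(a>=b)&(a<b+2)&(r>.135)
        if k.sum()>10:
            pts=P[k]; i=np.argsort(-r[k])[:2]; E+=list(pts[i][:,:2])
    E=np.array(E); f=least_squares(lambda x:np.hypot(*(E-x).T)-.155,c0,loss='cauchy',f_scale=.0015)
    if verb: print('disc',f.x.round(4),len(E),(abs(f.fun)<.003).sum())
    return f.x
def posts(P,hsv,c0,lo=.076):
    r=np.hypot(P[...,0]-c0[0],P[...,1]-c0[1]); out=[]
    mb=((P[...,2]>lo)&(P[...,2]<.1)&(hsv[...,2]<60)&(r<.16)&(r>.1)).astype(np.uint8)
    n,l,st,ce=cv2.connectedComponentsWithStats(mb)
    for i in range(1,n):
        if st[i,4]>8:
            s=P[l==i]; s=s[s[:,2]>s[:,2].max()-.006]; b=np.median(s,0); b[:2]=(s[:,:2].max(0)+s[:,:2].min(0))/2
            e=b[:2]-c0; print('post',ce[i].round(),st[i,4],b.round(4),'r',np.hypot(*e).round(4),'ang',np.degrees(np.arctan2(e[1],e[0])).round(2)); out.append(b)
    return out
E
python3 - <<'E'
from h import *
im,d,p,q=load('w2'); C=cam('wrist',p,q); P=cloud(C,d); hsv=cv2.cvtColor(im,cv2.COLOR_RGB2HSV)
c=fitdisc(P,hsv); posts(P,hsv,c)
# lips
r=np.hypot(*(P[...,:2]-c).transpose(2,0,1))
m=((P[...,2]>.083)&(P[...,2]<.095)&(hsv[...,2]>90)&(r>.095)&(r<.16)).astype(np.uint8)
n,l,st,ce=cv2.connectedComponentsWithStats(m)
for i in range(1,n):
    if st[i,4]>100:
        s=P[l==i]; (ctr,sz,ang)=cv2.minAreaRect((s[:,:2]*1000).astype(np.float32)); e=np.array(ctr)/1000-c; print('lip',ce[i].round(),ctr,sz,ang,'r',np.hypot(*e),np.degrees(np.arctan2(e[1],e[0])),np.median(s[:,2]))
# pointer
s=P[225:260,360:400].reshape(-1,3); k=(s[:,2]>.03)&(s[:,2]<.038)&(np.hypot(*(s[:,:2]-c).T)>.158); b=s[k]; e=b.mean(0)[:2]-c; print('ptr',k.sum(),b.mean(0),np.hypot(*e),np.degrees(np.arctan2(e[1],e[0])))
for uv in [(384,161),(376,240),(380,236)]: print(uv,P[uv[1],uv[0]])
# head front face direction: pts z .16-.23
k=(P[...,2]>.16)&(P[...,2]<.232)&(r<.14)
print(k.sum())
im2=cv2.resize(im[180:300,320:480,::-1],None,fx=5,fy=5,interpolation=2); cv2.imwrite('pics/ptr.png',im2)
E
```

```text
disc [0.5878 0.1237] 152 145
post [390. 162.] 177 [0.4777 0.0526 0.0864] r 0.131 ang -147.12
post [542. 275.] 200 [0.6562 0.013  0.0863] r 0.1302 ang -58.3
lip [432.  35.] (460.9485778808594, 150.77816772460938) (42.070613861083984, 40.194759368896484) 77.62998962402344 r 0.1296601806274049 167.96386633937453 0.08788378129637464
lip [445. 254.] (559.3638305664062, -4.491838455200195) (39.95345687866211, 42.60028839111328) 77.41020965576172 r 0.13133824861977075 -102.48557462146618 0.08775735920420491
ptr 84 [ 0.52080665 -0.03244543  0.03384208] 0.16993092564179763 -113.2032231079529
(384, 161) [0.47190807 0.05151406 0.08546839]
(376, 240) [ 0.51500584 -0.02836569  0.02195506]
(380, 236) [ 0.51708251 -0.02253732  0.02196371]
15169
```

View pics/ptr.png

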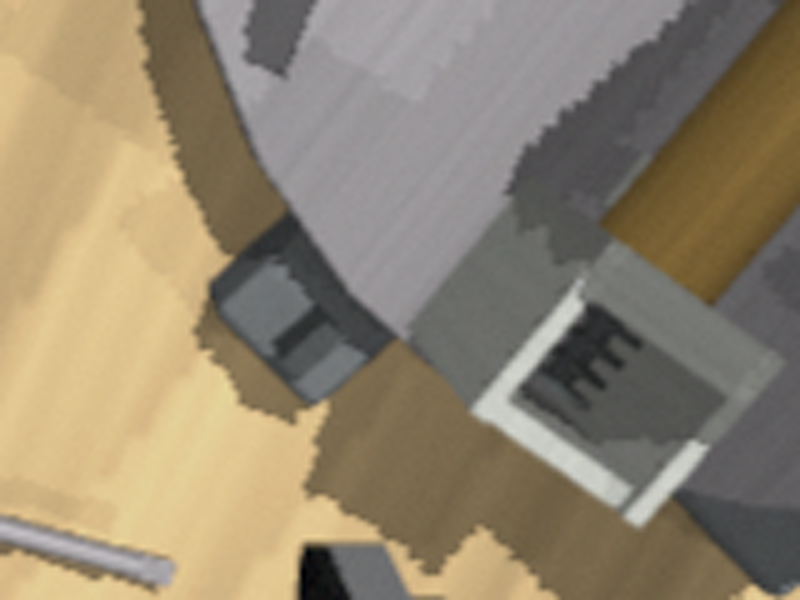

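>>> play_rows([
  [[0.35,0.01,0.006,-0.005,8],[0.35,0.02,0.013,-0.01,16],[0.35,0.03,0.02,-0.016,24],[0.35,0.04,0.026,-0.021,32],[0.35,0.05,0.032,-0.026,40],[0.35,0.06,0.038,-0.031,48],[0.35,0.07,0.045,-0.036,56],[0.35,0.08,0.051,-0.042,64],[0.35,0.09,0.058,-0.047,72],[0.35,0.1,0.064,-0.052,79.5],[0.35,0.1,0.064,-0.052,79.5],[0.35,0.1,0.064,-0.052,79.5]],
])

```text
clock: 3.05
position: [0.4779, 0.0516, 0.1312]
ee_rot: [-0.199, -0.678, -0.201, 0.679]
contact_force: [0.1, 0.1, 0.3]
width: 0.0558
```

Run:
```python
from h import *
s=manip.get_state(); Rt=rot(s['ee_rot']); print(s['position'],s['qpos'].round(3),'yaw',np.degrees(np.arctan2(Rt[1,2],Rt[0,2])), (Rt.T@(np.array([.4777,.0526,.056])-s['position'])).round(4))
im,d,s=snap('wrist','w3')
C=cam('wrist',s['position'],s['ee_rot']); P=cloud(C,d); hsv=cv2.cvtColor(im,cv2.COLOR_RGB2HSV)
posts(P,hsv,np.array([.588,.1237]))
```

```text
[0.47792835 0.05163597 0.13119531] [-3.800e-02  2.180e-01  1.856e+00  1.000e-03  1.069e+00  9.590e-01] yaw -147.1465498059602 [ 0.0752 -0.0008 -0.0004]
post [38.  6.] 38 [0.5167 0.2354 0.0867] r 0.1326 ang 122.56
post [577.  15.] 859 [0.658  0.0131 0.0864] r 0.1309 ang -57.66
post [52. 21.] 54 [0.5145 0.2299 0.0858] r 0.1291 ang 124.71
post [314. 257.] 349 [0.4788 0.0532 0.0863] r 0.1299 ang -147.16
```

View pics/w3.png

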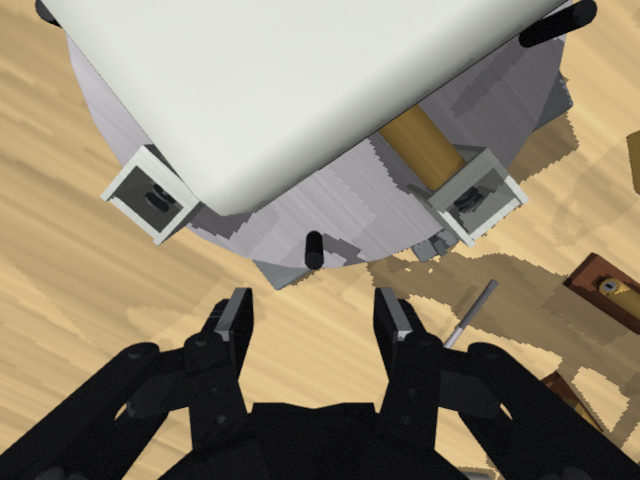

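>>> play_rows([
  [[0.35,0.03,-0.001,-0.001,0],[0.35,0.06,-0.001,-0.001,0],[0.35,0.077,-0.001,-0.001,0],[0.35,0.077,-0.001,-0.001,0],[0.9,0.077,-0.001,-0.001,0],[0.9,0.077,-0.001,-0.001,0],[0.9,0.077,-0.001,-0.001,0],[0.9,0.077,-0.001,-0.001,0],[0.9,0.077,-0.001,-0.001,0],[0.9,0.077,-0.001,-0.001,0]],
], grip_force=40)

```text
clock: 4.1
position: [0.4795, 0.0529, 0.0559]
ee_rot: [0.2, 0.679, 0.2, -0.677]
contact_force: [-0.3, -1.0, 7.2]
width: 0.0109
```

Run:
```python
from h import *
s=manip.get_state(); T=rot(s['ee_rot']); p=s['position']; print(p,s['contact_force'],s['width'])
c=np.array([.588,.1236]); e=p[:2]-c; a0=np.arctan2(e[1],e[0]); r=.130; print(np.degrees(a0),np.hypot(*e))
for k in range(1,13):
    a=np.radians(6.5*k); w=r*np.array([np.cos(a0+a)-np.cos(a0),np.sin(a0+a)-np.sin(a0),0]); print((T.T@w).round(4), -6.5*k)
```

```text
[0.47953858 0.05286428 0.0558909 ] [-0.28610941 -0.97713784  7.24624049] 0.010867996446688207
-146.88865322304892 0.1294890858374928
[ 0.      0.0147 -0.0009] -6.5
[ 0.      0.0292 -0.0035] -13.0
[ 0.0001  0.0434 -0.0077] -19.5
[ 0.0001  0.0569 -0.0134] -26.0
[ 0.0001  0.0698 -0.0207] -32.5
[ 0.0001  0.0817 -0.0293] -39.0
[ 0.0002  0.0925 -0.0393] -45.5
[ 0.0002  0.1022 -0.0504] -52.0
[ 0.0002  0.1106 -0.0626] -58.5
[ 0.0003  0.1175 -0.0756] -65.0
[ 0.0003  0.1229 -0.0893] -71.5
[ 0.0004  0.1267 -0.1036] -78.0
```

>>> play_rows([
  [[0.9,0,0.0147,-0.001,-6.5],[0.9,0,0.0292,-0.0035,-13],[0.9,0,0.0434,-0.0077,-19.5],[0.9,0,0.0569,-0.0134,-26],[0.9,0,0.0698,-0.0207,-32.5],[0.9,0,0.0817,-0.0293,-39],[0.9,0,0.0925,-0.0393,-45.5],[0.9,0,0.1022,-0.0504,-52],[0.9,0,0.1106,-0.0626,-58.5],[0.9,0,0.1175,-0.0756,-65],[0.9,0,0.1229,-0.0893,-71.5],[0.9,0,0.1267,-0.1036,-78]],
])

```text
clock: 5.3
position: [0.6354, 0.0001, 0.056]
ee_rot: [0.584, 0.399, 0.582, -0.4]
contact_force: [-0.9, -5.7, -1.4]
width: 0.0106
```

Run:
```python
from h import *
s=manip.get_state(); T=rot(s['ee_rot']); p=s['position']; print(p,s['contact_force'],s['width'],s['qpos'].round(2))
c=np.array([.588,.1236]); e=p[:2]-c; print(np.degrees(np.arctan2(e[1],e[0])),np.hypot(*e),'yaw',np.degrees(np.arctan2(T[1,2],T[0,2])))
snap('top','t4'); snap('wrist','w4')
```

```text
[6.35449581e-01 1.00532992e-04 5.59685399e-02] [-0.94001087 -5.67835448 -1.37025904] 0.010645552130780974 [-0.11  0.5   1.61 -0.    1.03 -0.47]
-68.98278572639256 0.13230110010171092 yaw -68.839583026051
```

View pics/w4.png

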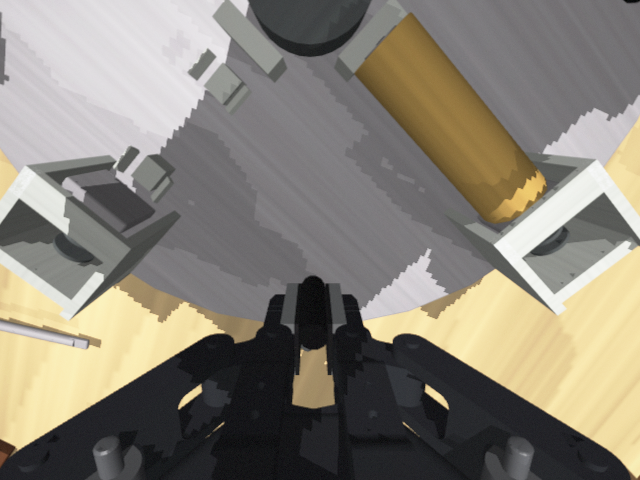

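>>> play_rows([
  [[0.9,0,0,0,0],[0.4,0,0,0,0],[0.4,0,0,0,0],[0.4,0,0,0,0],[0.4,-0.03,0,0,0],[0.4,-0.07,0,0,0],[0.4,-0.11,0,0,0],[0.4,-0.14,0,0,0],[0.4,-0.14,0,0,0]],
])

```text
clock: 6.3
position: [0.6402, 0.0014, 0.2018]
ee_rot: [0.588, 0.403, 0.577, -0.398]
contact_force: [0.4, 0.1, -0.1]
width: 0.0513
```

Run:
```python
from h import *
s=manip.get_state(); T=rot(s['ee_rot']); p=s['position']; print(p,s['contact_force'],s['width'],'yaw',np.degrees(np.arctan2(T[1,2],T[0,2])))
im,d,s=snap('wrist','w5'); C=cam('wrist',p,s['ee_rot']); P=cloud(C,d); hsv=cv2.cvtColor(im,cv2.COLOR_RGB2HSV)
c=np.array([.588,.1236]); posts(P,hsv,c)
t=np.array([.449,-.2635])-p[:2]; print((T.T@np.array([*t,0])).round(4))
```

```text
[0.6401818  0.0013749  0.20183997] [ 0.44370943  0.05455593 -0.09545087] 0.05131511215145755 yaw -68.9920007650099
post [491.  46.] 386 [0.7084 0.1701 0.0864] r 0.129 ang 21.11
post [117.  49.] 362 [0.4677 0.0748 0.0863] r 0.1298 ang -157.9
post [308. 226.] 193 [0.6351 0.002  0.0863] r 0.1304 ang -68.82
[-0.0025 -0.2734  0.1787]
```

View pics/w5.png

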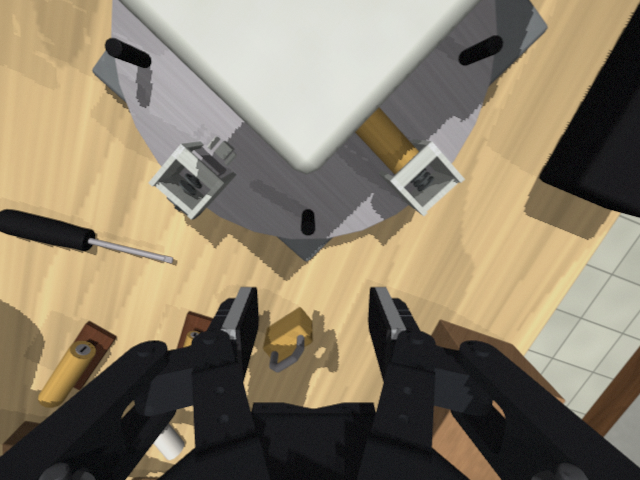

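>>> play_rows([
  [[0.2,0,-0.035,0.02,5],[0.2,0,-0.07,0.042,11],[0.2,0,-0.105,0.065,17],[0.2,0,-0.14,0.088,22],[0.2,0,-0.175,0.111,27],[0.2,0,-0.21,0.134,32],[0.2,0,-0.245,0.157,38],[0.2,0,-0.27,0.178,38],[0.2,0,-0.27,0.178,38],[0.2,0,-0.27,0.178,38]],
])

```text
clock: 7.35
position: [0.4495, -0.2613, 0.1961]
ee_rot: [0.422, 0.572, 0.418, -0.566]
contact_force: [-0.5, 0.6, -0.1]
width: 0.0683
```

Run:
```python
from h import *
s=manip.get_state(); T=rot(s['ee_rot']); p=s['position']; print(p,s['width'],'yaw',np.degrees(np.arctan2(T[1,2],T[0,2])))
im,d,s=snap('wrist','w6'); C=cam('wrist',p,s['ee_rot']); P=cloud(C,d); hsv=cv2.cvtColor(im,cv2.COLOR_RGB2HSV)
m=(hsv[...,1]>130)&(hsv[...,0]>17)&(hsv[...,0]<27)&(P[...,2]>.034)&(P[...,2]<.05)&(np.hypot(P[...,0]-.449,P[...,1]+.2635)<.07)
n,l,st,ce=cv2.connectedComponentsWithStats(m.astype(np.uint8)); i=1+np.argmax(st[1:,4]); S=P[l==i]
(ct,sz,an)=cv2.minAreaRect((S[:,:2]*1000).astype(np.float32)); print(ce[i],st[i],ct,sz,an,S[:,2].max())
top=S[S[:,2]>np.percentile(S[:,2],60)]; mu=top[:,:2].mean(0); w,V=np.linalg.eigh(np.cov(top[:,:2].T)); print(mu,np.degrees(np.arctan2(*V[::-1,1])),np.ptp((top[:,:2]-mu)@V,axis=0))
```

```text
[ 0.44950819 -0.26126429  0.19613025] 0.06830647274369893 yaw -107.10168468364219
[315.995186   219.29978118] [ 302  177   28   87 2285] (451.2073669433594, -264.07958984375) (80.47381591796875, 24.799800872802734) 73.79267120361328 0.048040519119945
[ 0.45198468 -0.26152728] 73.58313439319579 [0.01586392 0.07862364]
```

View pics/w6.png

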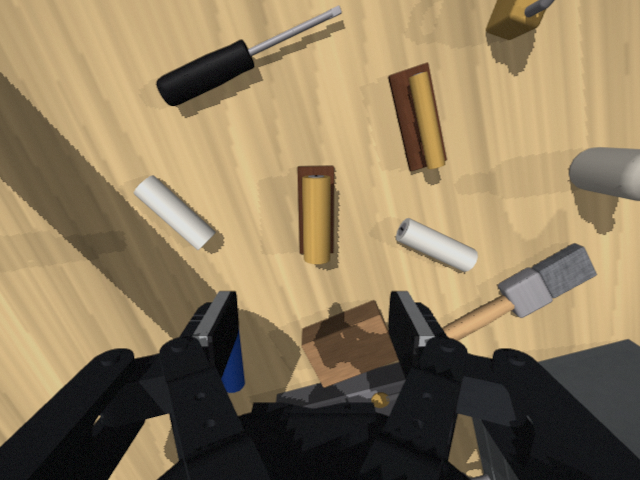

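>>> play_rows([
  [[0.2,0.045,0.003,0.022,-0.7],[0.2,0.09,0.003,0.022,-0.7],[0.2,0.135,0.003,0.022,-0.7],[0.2,0.165,0.003,0.022,-0.7],[0.2,0.18,0.003,0.022,-0.7],[0.2,0.18,0.003,0.022,-0.7],[0.8,0.18,0.003,0.022,-0.7],[0.8,0.18,0.003,0.022,-0.7],[0.8,0.18,0.003,0.022,-0.7],[0.8,0.18,0.003,0.022,-0.7],[0.8,0.18,0.003,0.022,-0.7],[0.8,0.18,0.003,0.022,-0.7]],
], grip_force=80)

```text
clock: 8.6
position: [0.4482, -0.2827, 0.0179]
ee_rot: [0.427, 0.569, 0.421, -0.563]
contact_force: [-2.2, 1.7, 5.3]
width: 0.024
```

Run:
```python
from h import *
s=manip.get_state(); T=rot(s['ee_rot']); p=s['position']; print(p,s['width'],s['contact_force'],'yaw',np.degrees(np.arctan2(T[1,2],T[0,2])))
snap('wrist','w7')
im,d,p,q=load('w6'); C=cam('wrist',p,q); P=cloud(C,d)
# box top
m=(abs(P[...,2]-.035)<.005)&(np.hypot(P[...,0]-.443,P[...,1]+.411)<.06)
n,l,st,ce=cv2.connectedComponentsWithStats(m.astype(np.uint8)); i=1+np.argmax(st[1:,4]); S=P[l==i]; print(ce[i],cv2.minAreaRect((S[:,:2]*1000).astype(np.float32)))
```

```text
[ 0.44822956 -0.28272503  0.01787996] 0.023990942075113705 [-2.24694239  1.68032637  5.31648896] yaw -106.30325935838209
[349.68916985 349.92223282] ((443.323974609375, -413.6822509765625), (90.01004791259766, 61.260108947753906), 6.84089469909668)
```

View pics/w7.png

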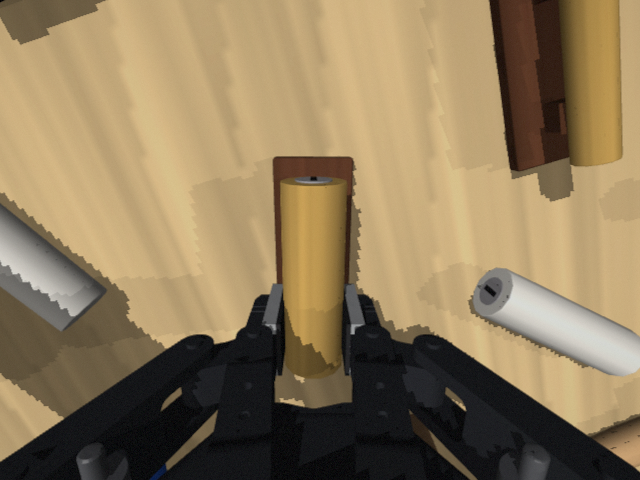

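>>> play_rows([
  [[0.8,-0.04,0,0,0],[0.8,-0.08,0,-0.01,0],[0.8,-0.11,0.01,-0.05,-3],[0.8,-0.11,0.025,-0.095,-6],[0.8,-0.11,0.04,-0.14,-9],[0.8,-0.11,0.055,-0.185,-12],[0.8,-0.11,0.07,-0.225,-15.3],[0.8,-0.1,0.073,-0.236,-15.3],[0.8,-0.06,0.073,-0.236,-15.3],[0.8,-0.04,0.073,-0.236,-15.3],[0.8,-0.04,0.073,-0.236,-15.3],[0.8,-0.04,0.073,-0.236,-15.3]],
])

```text
clock: 9.85
position: [0.5839, -0.077, 0.0594]
ee_rot: [0.499, 0.507, 0.492, -0.502]
contact_force: [0.2, -0.8, -1.7]
width: 0.0238
```

```bash
cat >> h.py <<'E'
def st():
    s=manip.get_state(); T=rot(s['ee_rot']); p=s['position']; print(s['clock'],p.round(4),'w',round(s['width'],4),'F',s['contact_force'].round(1),'yaw',np.degrees(np.arctan2(T[1,2],T[0,2])).round(2),'x',T[:,0].round(4),'q6',s['qpos'][5].round(3)); return s,T,p
def crop(fn,u0,v0,u1,v1,f):
    im=load(fn)[0]; cv2.imwrite(f'pics/{fn}c.png',cv2.resize(im[v0:v1,u0:u1,::-1],None,fx=f,fy=f,interpolation=2))
E
python3 - <<'E'
from h import *
st(); snap('scene','s8'); crop('s8',200,150,400,330,3.3); snap('wrist','w8')
E
```

```text
9.85 [ 0.5839 -0.077   0.0594] w 0.0238 F [ 0.2 -0.8 -1.7] yaw -91.04 x [ 0.0113 -0.0014 -0.9999] q6 -0.233
```

View pics/s8c.png

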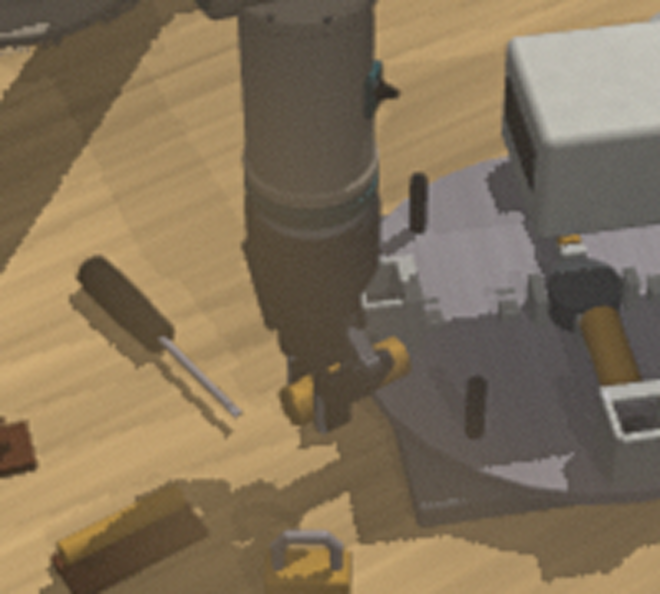

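View pics/w8.png

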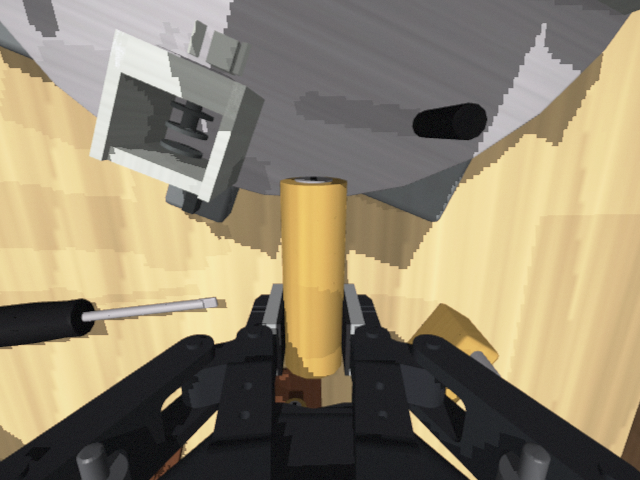

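>>> play_rows([
  [[0.8,0.01,0,-0.008,0],[0.8,0.018,0,-0.008,0],[0.8,0.022,0,-0.008,0],[0.8,0.025,0,-0.008,0],[0.8,0.028,0,-0.008,0],[0.8,0.031,0,-0.008,0],[0.8,0.034,0,-0.008,0],[0.8,0.037,0,-0.008,0],[0.8,0.037,0,-0.008,0]],
])

```text
clock: 10.85
position: [0.5895, -0.0721, 0.0272]
ee_rot: [0.503, 0.508, 0.488, -0.5]
contact_force: [-1.2, -6.5, 14.4]
width: 0.0235
```

Run:
```python
from h import *
st(); snap('scene','s9'); crop('s9',200,150,400,330,3.3); snap('wrist','w9')
```

```text
10.85 [ 0.5895 -0.0721  0.0272] w 0.0235 F [-1.2 -6.5 14.4] yaw -91.01 x [ 0.0228 -0.0067 -0.9997] q6 -0.22
```

View pics/s9c.png

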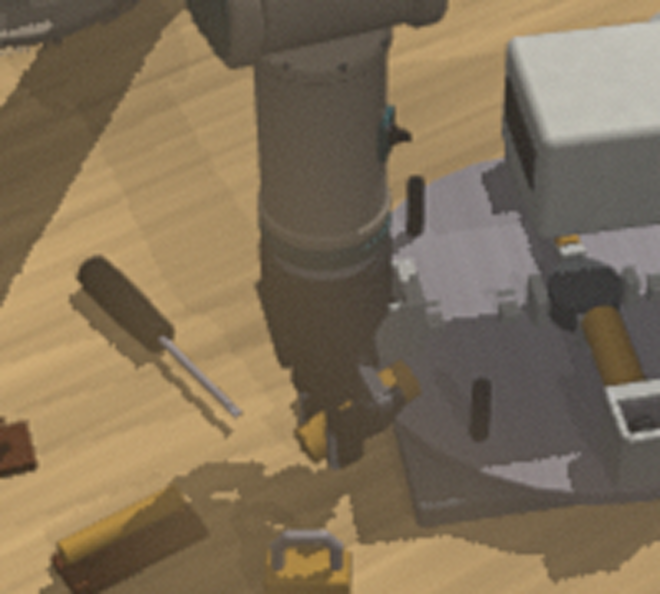

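View pics/w9.png

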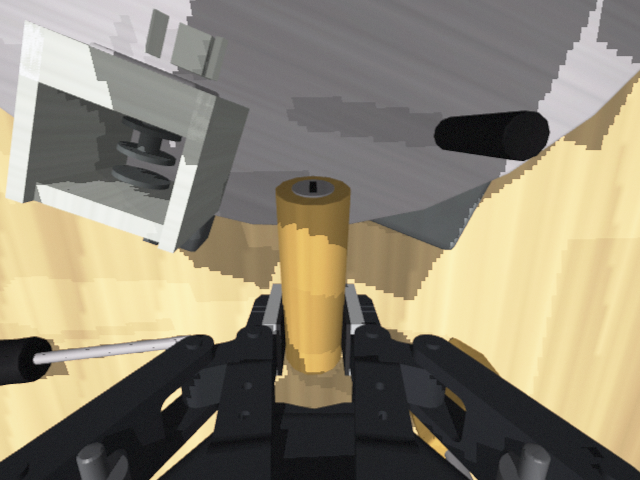

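```bash
cat >> h.py <<'E'
def barrel_tilt(fn,u0=300,u1=326,v0=180,v1=330,verb=True):
    # ridge of the held barrel in the tool frame: returns slope (rise toward -z) and line
    im,d,p,q=load(fn); c=manip.camera_params('wrist'); M=np.array(c['mount']); K=np.array(c['intrinsics'])
    hsv=cv2.cvtColor(im,cv2.COLOR_RGB2HSV); v,u=np.mgrid[:480,:640]
    P=np.stack([(u-K[0,2])/K[0,0]*d,(v-K[1,2])/K[1,1]*d,d],-1)@M[:3,:3].T+M[:3,3]
    m=(hsv[...,1]>120)&(hsv[...,0]>14)&(hsv[...,0]<28)&(abs(P[...,1])<.012)&(u>u0-40)&(u<u1+40)&(v>v0)&(v<v1)&(P[...,0]<.02)&(P[...,0]>-.06)
    Q=P[m]; zs=np.arange(-.07,.03,.002); L=[]
    for z in zs:
        k=abs(Q[:,2]-z)<.001
        if k.sum()>5: L.append((z,np.percentile(Q[k,0],8)))
    L=np.array(L)
    f=np.polyfit(L[:,0],L[:,1],1); r=L[:,1]-np.polyval(f,L[:,0]); k=abs(r)<.0025; f=np.polyfit(L[k,0],L[k,1],1)
    if verb: print(fn,'tilt deg',np.degrees(np.arctan(f[0])).round(2),'ridge x at z=0',f[1].round(4),'z range',L[k,0].min().round(3),L[k,0].max().round(3),k.sum(),len(L))
    return f
E
python3 - <<'E'
from h import *
for n in ['w7','w8','w9']: barrel_tilt(n)
E
```

```text
w7 tilt deg 0.53 ridge x at z=0 -0.0282 z range -0.06 0.0 31 32
w8 tilt deg 0.3 ridge x at z=0 -0.0281 z range -0.06 0.0 31 32
w9 tilt deg 13.77 ridge x at z=0 -0.0294 z range -0.056 -0.002 27 31
```

>>> play_rows([
  [[0.8,-0.02,0,0,0],[0.8,-0.05,0,0,0],[0.8,-0.08,0,0,-3],[0.8,-0.1,0,0,0],[0.8,-0.1,0,0,0],[0.8,-0.1,0,0,0]],
])

```text
clock: 11.55
position: [0.5869, -0.0714, 0.1268]
ee_rot: [0.503, 0.508, 0.488, -0.5]
contact_force: [-0.7, 0.0, -4.3]
width: 0.0235
```

Run:
```python
from h import *
s,T,p=st(); print(s['qpos'].round(4)); snap('wrist','w10'); barrel_tilt('w10'); snap('top','t10')
im,d,p,q=load('w10'); P=cloud(cam('wrist',p,q),d); hsv=cv2.cvtColor(im,cv2.COLOR_RGB2HSV)
posts(P,hsv,np.array([.588,.1236]))
```

```text
11.55 [ 0.5869 -0.0714  0.1268] w 0.0235 F [-0.7  0.  -4.3] yaw -90.96 x [ 0.0225 -0.0067 -0.9997] q6 -0.221
[-2.3800e-01  3.6290e-01  1.6487e+00 -1.3000e-03  1.1066e+00 -2.2070e-01]
w10 tilt deg 10.38 ridge x at z=0 -0.0295 z range -0.058 -0.002 29 31
post [65.  1.] 50 [0.4694 0.0667 0.0782] r 0.1315 ang -154.39
post [408. 133.] 499 [0.6382 0.0028 0.0864] r 0.1309 ang -67.42
post [185. 150.] 21 [ 0.5193 -0.003   0.0831] r 0.144 ang -118.47
```

View pics/w10.png

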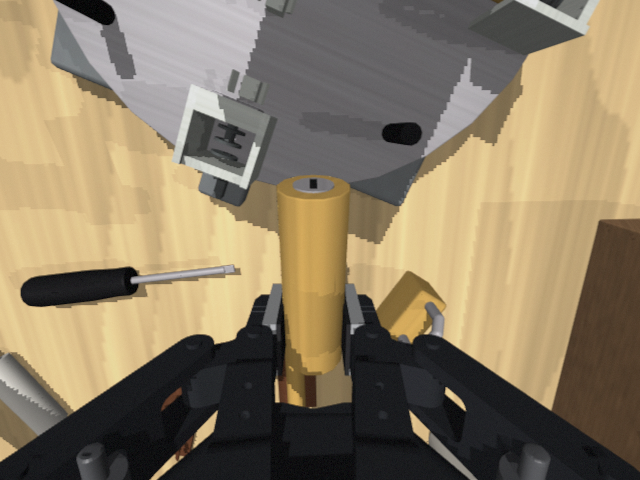

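>>> play_rows([
  [[0.8,0.04,0,0,0],[0.8,0.075,0,0,0],[0.8,0.088,0,0,0],[0.8,0.094,0,0,0],[0.8,0.1,0,0,0],[0.8,0.106,0,0,0],[0.8,0.111,0,0,0],[0.8,0.115,0,0,0],[0.8,0.115,0,0,0],[0.8,0.08,0,0,0],[0.8,0.03,0,0,0],[0.8,0.0,0,0,0]],
], grip_force=80)

```text
clock: 12.85
position: [0.5885, -0.0718, 0.1304]
ee_rot: [0.504, 0.509, 0.487, -0.499]
contact_force: [1.0, -0.1, -1.9]
width: 0.0235
```

Run:
```python
from h import *
s,T,p=st(); snap('wrist','w11'); barrel_tilt('w11')
```

```text
12.85 [ 0.5885 -0.0718  0.1304] w 0.0235 F [ 1.  -0.1 -1.9] yaw -90.98 x [ 0.027  -0.0077 -0.9996] q6 -0.221
w11 tilt deg 19.75 ridge x at z=0 -0.0338 z range -0.054 -0.006 12 32
```

Run:
```python
from h import *
s,T,p=st(); snap('wrist','w12'); barrel_tilt('w12'); snap('scene','s12'); crop('s12',200,150,400,330,3.3)
im,d,p,q=load('w12'); P=cloud(cam('wrist',p,q),d); hsv=cv2.cvtColor(im,cv2.COLOR_RGB2HSV)
posts(P,hsv,np.array([.588,.1236]))
```

```text
12.9 [ 0.5911 -0.0724  0.1351] w 0.0239 F [ 0.3 -0.6  0.3] yaw -90.97 x [ 0.0351 -0.0097 -0.9993] q6 -0.221
w12 tilt deg 19.5 ridge x at z=0 -0.0338 z range -0.054 -0.006 11 32
post [66.  7.] 482 [0.4719 0.0634 0.0861] r 0.1308 ang -152.61
post [405. 126.] 465 [0.6439 0.0053 0.0863] r 0.1309 ang -64.73
```

View pics/w12.png

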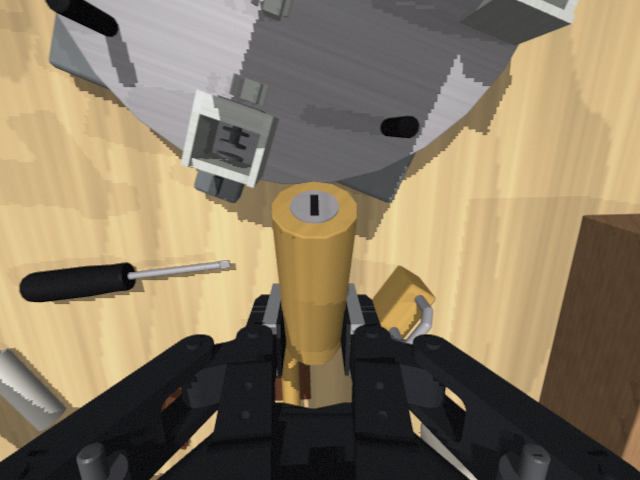

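View pics/s12c.png

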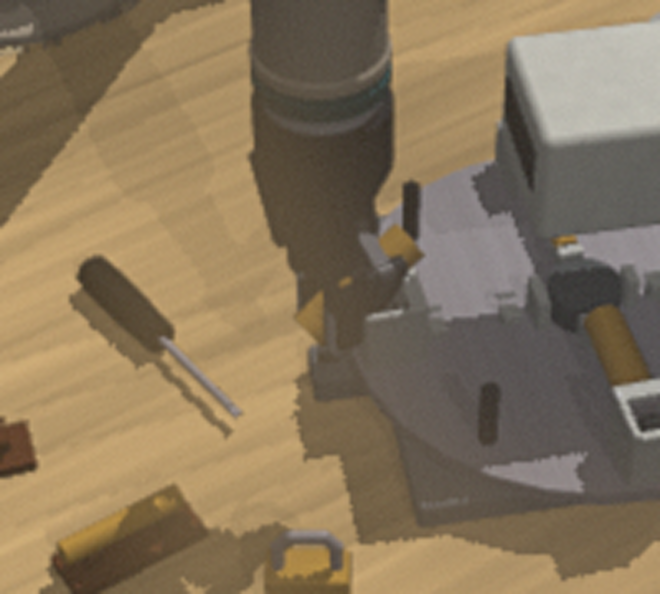

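>>> play_rows([
  [[0.8,-0.03,0,0,0],[0.8,-0.03,0,0,0],[0.8,-0.03,0,0,0],[0.8,-0.03,0,0,0]],
])

```text
clock: 13.4
position: [0.5865, -0.0713, 0.1573]
ee_rot: [0.504, 0.509, 0.488, -0.5]
contact_force: [0.7, 0.2, -3.0]
width: 0.0236
```

Run:
```python
from h import *
s,T,p=st(); print(s['qpos'].round(4));snap('wrist','w13'); barrel_tilt('w13'); st()
im,d,p,q=load('w13'); P=cloud(cam('wrist',p,q),d); hsv=cv2.cvtColor(im,cv2.COLOR_RGB2HSV)
posts(P,hsv,np.array([.588,.1236])); fitdisc(P,hsv)
```

```text
13.4 [ 0.5865 -0.0713  0.1573] w 0.0236 F [ 0.7  0.2 -3. ] yaw -90.97 x [ 0.0243 -0.0072 -0.9997] q6 -0.221
[-2.3790e-01  3.3560e-01  1.6081e+00 -1.3000e-03  1.1725e+00 -2.2060e-01]
w13 tilt deg 19.76 ridge x at z=0 -0.0338 z range -0.054 -0.006 12 32
13.45 [ 0.5865 -0.0713  0.1573] w 0.0237 F [ 0.4 -0.8 -3.4] yaw -90.97 x [ 0.0242 -0.0071 -0.9997] q6 -0.221
post [102.  19.] 601 [0.4716 0.0659 0.0863] r 0.1299 ang -153.62
post [403. 128.] 373 [0.6437 0.0053 0.0863] r 0.1307 ang -64.8
disc [0.588  0.1238] 138 123
```

Run:
```python
from h import *
im,d,p,q=load('w13'); c=manip.camera_params('wrist'); M=np.array(c['mount']); K=np.array(c['intrinsics'])
v,u=np.mgrid[:480,:640]; P=np.stack([(u-K[0,2])/K[0,0]*d,(v-K[1,2])/K[1,1]*d,d],-1)@M[:3,:3].T+M[:3,3]
for vv in range(180,372,8): print(vv,P[vv,306].round(4),P[vv,316].round(4),im[vv,316])
```

```text
180 [ 0.1562 -0.0079 -0.0353] [ 0.1578  0.0009 -0.0351] [104  93  76]
188 [-0.0396 -0.004  -0.0598] [-0.0387 -0.0009 -0.0597] [181 145  79]
196 [-0.0427 -0.0039 -0.0579] [-0.0431 -0.0009 -0.058 ] [21 23 25]
204 [-0.0468 -0.0039 -0.0563] [-0.047  -0.001  -0.0563] [21 22 27]
212 [-0.0505 -0.0038 -0.0548] [-0.0494 -0.001  -0.0545] [25 25 27]
220 [-0.0518 -0.0038 -0.0528] [-0.0523 -0.001  -0.0529] [151 148 150]
228 [-0.0545 -0.0038 -0.0512] [-0.054  -0.001  -0.0511] [182 144  78]
236 [-0.0581 -0.0037 -0.05  ] [-0.0576 -0.0011 -0.0499] [200 162  89]
244 [-0.0561 -0.0038 -0.0471] [-0.0563 -0.001  -0.0472] [169 135  72]
252 [-0.0547 -0.0038 -0.0443] [-0.0546 -0.001  -0.0442] [169 135  72]
260 [-0.0531 -0.0039 -0.0413] [-0.0527 -0.001  -0.0411] [170 136  75]
268 [-0.0512 -0.0039 -0.038 ] [-0.0503 -0.001  -0.0376] [169 135  73]
276 [-0.05   -0.004  -0.0349] [-0.0499 -0.001  -0.0349] [169 136  74]
284 [-0.0474 -0.004  -0.031 ] [-0.0479 -0.0009 -0.0313] [169 135  74]
292 [-0.0451 -0.0041 -0.0271] [-0.0457 -0.0009 -0.0274] [170 136  74]
300 [-0.0435 -0.0042 -0.0234] [-0.0423 -0.0009 -0.0228] [170 134  73]
308 [-0.0412 -0.0042 -0.0191] [-0.0414 -0.0008 -0.0192] [155 126  69]
316 [-0.0381 -0.0043 -0.0142] [-0.0388 -0.0008 -0.0146] [153 123  66]
324 [-0.0363 -0.0044 -0.0099] [-0.0347 -0.0008 -0.0088] [152 122  65]
332 [-0.0329 -0.0045 -0.0043] [-0.0343 -0.0008 -0.0052] [152 122  66]
340 [-0.0301 -0.0046  0.0011] [-0.0302 -0.0007  0.0011] [152 122  66]
348 [-0.0273 -0.0047  0.0068] [-0.0268 -0.0007  0.0071] [150 120  65]
356 [-0.0248 -0.0048  0.0125] [-0.024  -0.0006  0.013 ] [164 131  69]
364 [-0.0203 -0.0049  0.0199] [-0.0197 -0.0006  0.0204] [157 128  73]
```

```bash
cat >> h.py <<'E'
def lips(P,hsv,c):
    r=np.hypot(*(P[...,:2]-c).transpose(2,0,1))
    m=((P[...,2]>.0835)&(P[...,2]<.092)&(hsv[...,2]>70)&(hsv[...,1]<90)&(r>.1)&(r<.16)).astype(np.uint8)
    n,l,s_,ce=cv2.connectedComponentsWithStats(m)
    for i in range(1,n):
        if s_[i,4]>150:
            s=P[l==i]; (ctr,sz,ang)=cv2.minAreaRect((s[:,:2]*1000).astype(np.float32)); e=np.array(ctr)/1000-c
            print('lip',ce[i].round(),np.round(ctr,1),np.round(sz,1),round(ang,2),'r',np.hypot(*e).round(4),'az',np.degrees(np.arctan2(e[1],e[0])).round(2))
E
python3 - <<'E'
from h import *
im,d,p,q=load('w13'); P=cloud(cam('wrist',p,q),d); hsv=cv2.cvtColor(im,cv2.COLOR_RGB2HSV)
lips(P,hsv,np.array([.588,.1238]))
k=(P[...,2]>.031)&(P[...,2]<.038)&(np.hypot(P[...,0]-.52,P[...,1]+.034)<.02); b=P[k]; e=b.mean(0)[:2]-[.588,.1238]; print('ptr',k.sum(),b.mean(0),np.degrees(np.arctan2(e[1],e[0])))
im,d,p,q=load('t10'); P=cloud(cam('top'),d); hsv=cv2.cvtColor(im,cv2.COLOR_RGB2HSV); lips(P,hsv,np.array([.588,.1238]))
E
```

```text
lip [525.  16.] [706.9  63. ] [18.7 45. ] 89.79 r 0.1335 az -27.07
lip [243. 134.] [544.6   0. ] [40.  41.3] 70.59 r 0.1312 az -109.34
ptr 145 [ 0.52169453 -0.03248442  0.03423088] -112.98964609759625
lip [285. 160.] [708.   74.1] [41.  40.8] 68.33 r 0.1299 az -22.49
```

>>> play_rows([
  [[0.8,0,0.003,-0.005,6.2],[0.8,0.01,0.006,-0.02,12.4],[0.8,0.025,0.0106,-0.04,18.4],[0.8,0.045,0.0106,-0.064,18.4],[0.8,0.065,0.0106,-0.0646,18.4],[0.8,0.079,0.0106,-0.0646,18.4],[0.8,0.079,0.0106,-0.0646,18.4],[0.8,0.079,0.0106,-0.0646,18.4]],
])

```text
clock: 14.25
position: [0.5996, -0.0074, 0.0772]
ee_rot: [0.415, 0.582, 0.402, -0.572]
contact_force: [-0.3, 0.5, -2.1]
width: 0.024
```

```bash
cat >> h.py <<'E'
CC=np.array([.588,.1238])
def cradle(az=-109.4):
    a=np.radians(az); o=np.array([np.cos(a),np.sin(a)]); return CC+.075*o,-o,np.array([-np.sin(a),np.cos(a)])
def where(az=-109.4):
    s,T,p=st(); g=p-.016*T[:,0]; h,u,t=cradle(az); e=g[:2]-h; print('grip in cradle: x',(e@u*1e3).round(1),'lat(+ccw)',(e@t*1e3).round(1),'h',((g[2]-.052)*1e3).round(1)); return s,T,p
def ridge(fn,az=-109.4):
    im,d,p,q=load(fn); c=manip.camera_params('wrist'); M=np.array(c['mount']); K=np.array(c['intrinsics']); hsv=cv2.cvtColor(im,cv2.COLOR_RGB2HSV)
    v,u=np.mgrid[:480,:640]; P=np.stack([(u-K[0,2])/K[0,0]*d,(v-K[1,2])/K[1,1]*d,d],-1)@M[:3,:3].T+M[:3,3]
    m=(hsv[...,1]>100)&(hsv[...,0]>13)&(hsv[...,0]<28)&(u>300)&(u<326)&(abs(P[...,1])<.006)&(P[...,0]<.02)&(P[...,2]>-.08)&(P[...,2]<.03)
    Q=P[m]; i=np.argmin(Q[:,0]); 
    k=Q[:,2]>Q[i,2]+.002; f=np.polyfit(Q[k,2],Q[k,0],1); r=Q[k,0]-np.polyval(f,Q[k,2]); kk=abs(r)<.002; f=np.polyfit(Q[k][kk,2],Q[k][kk,0],1)
    a=np.arctan(f[0]); ze=Q[k][kk,2].min(); xe=np.polyval(f,ze)
    ax=np.array([xe+.013*np.cos(a), ze-.013*np.sin(a)]); ctr=ax+.04*np.array([np.sin(a),np.cos(a)]); 
    print(fn,'tilt',np.degrees(a).round(1),'axis x at z=0',(f[1]+.013/np.cos(a)).round(4),'inner end axis (x,z)',ax.round(4),'o(mm)',(-(ctr[1])/np.cos(a)*1e3).round(1),'resid',np.std(r[kk]).round(4))
    return a,ax
E
python3 - <<'E'
from h import *
where(); snap('wrist','w14'); ridge('w13'); ridge('w14')
im,d,p,q=load('w14'); P=cloud(cam('wrist',p,q),d); hsv=cv2.cvtColor(im,cv2.COLOR_RGB2HSV); lips(P,hsv,CC); posts(P,hsv,CC)
E
```

```text
14.25 [ 0.5996 -0.0074  0.0772] w 0.024 F [-0.3  0.5 -2.1] yaw -109.37 x [ 0.0222 -0.0069 -0.9997] q6 0.215
grip in cradle: x -44.9 lat(+ccw) 54.2 h 41.2
w13 tilt 24.4 axis x at z=0 -0.0175 inner end axis (x,z) [-0.0436 -0.0576] o(mm) 23.2 resid 0.0011
w14 tilt 24.9 axis x at z=0 -0.0173 inner end axis (x,z) [-0.044  -0.0575] o(mm) 23.4 resid 0.0011
lip [521.  40.] [707.2  70.1] [22.3 41.9] 71.51 r 0.1307 az -24.26
lip [191. 309.] [546.3   4.6] [31.9 41.8] 70.54 r 0.1263 az -109.28
post [403. 248.] 765 [0.644  0.0057 0.0864] r 0.1307 ang -64.65
post [260. 304.] 246 [0.5797 0.0077 0.0971] r 0.1164 ang -94.1
post [365. 304.] 216 [ 0.6207 -0.0082  0.0972] r 0.1359 ang -76.1
post [284. 337.] 24 [ 0.5841 -0.0087  0.0991] r 0.1325 ang -91.69
```

View pics/w14.png

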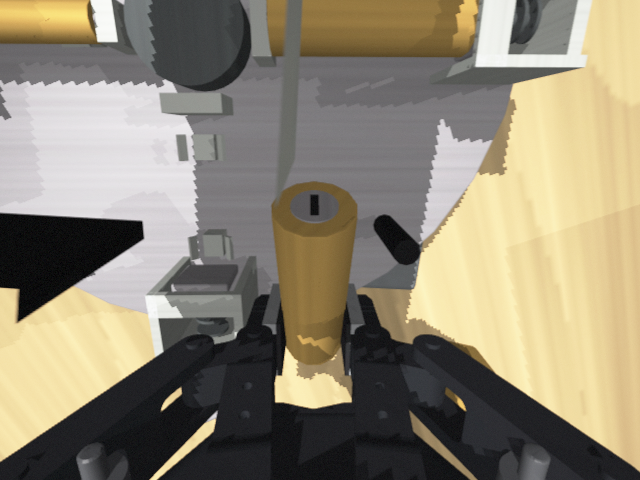

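>>> play_rows([
  [[0.8,0,0,-0.015,0],[0.8,0,0,-0.029,0],[0.8,0,-0.003,-0.029,0],[0.8,0,-0.022,-0.029,0],[0.8,0,-0.042,-0.029,0],[0.8,0,-0.054,-0.029,0],[0.8,0,-0.054,-0.029,0],[0.8,0,-0.054,-0.029,0]],
])

```text
clock: 15.1
position: [0.5603, 0.0381, 0.0774]
ee_rot: [0.416, 0.583, 0.401, -0.571]
contact_force: [-0.0, -1.0, -2.3]
width: 0.0236
```

Run:
```python
from h import *
where(); snap('wrist','w15'); ridge('w15'); snap('scene','s15'); crop('s15',250,130,450,310,3.3)
```

```text
15.1 [0.5603 0.0381 0.0774] w 0.0236 F [-0.  -1.  -2.3] yaw -109.33 x [ 0.0268 -0.0073 -0.9996] q6 0.289
grip in cradle: x -15.1 lat(+ccw) 1.9 h 41.4
w15 tilt 24.9 axis x at z=0 -0.0174 inner end axis (x,z) [-0.0441 -0.0575] o(mm) 23.4 resid 0.0011
```

View pics/w15.png

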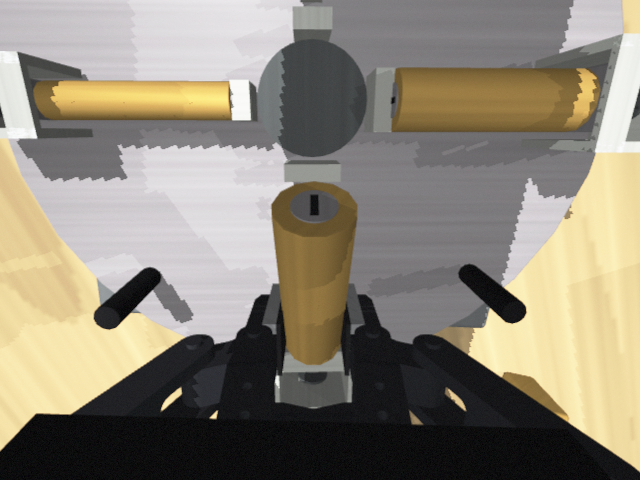

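View pics/s15c.png

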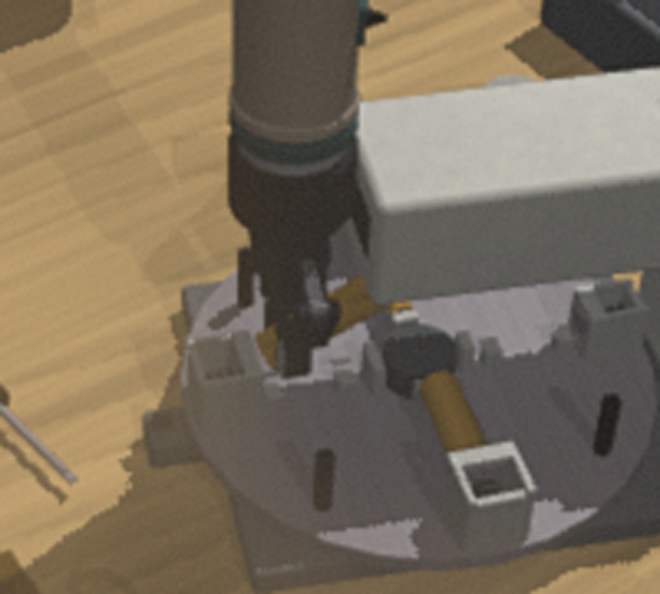

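```bash
cat >> h.py <<'E'
def tool(fn):
    im,d,p,q=load(fn); c=manip.camera_params('wrist'); M=np.array(c['mount']); K=np.array(c['intrinsics']); 
    v,u=np.mgrid[:480,:640]; return im,np.stack([(u-K[0,2])/K[0,0]*d,(v-K[1,2])/K[1,1]*d,d],-1)@M[:3,:3].T+M[:3,3]
E
python3 - <<'E'
from h import *
im,P=tool('w15')
for u in (285,313,340):
    print(u)
    for v in list(range(356,412,3)): print(v,(P[v,u]*1e3).round(1),im[v,u])
for v in range(158,188,3): print(v,(P[v,313]*1e3).round(1),im[v,313])
cv2.imwrite('pics/w15z.png',cv2.resize(im[340:420,250:380,::-1],None,fx=6,fy=6,interpolation=2))
E
```

```text
285
356 [-11.2 -14.7  23.2] [149 150 146]
359 [-11.3 -14.8  24.8] [151 153 148]
362 [-10.4 -14.9  27.2] [151 154 148]
365 [-11.4 -14.8  28. ] [147 150 143]
368 [-10.7 -15.   30.3] [149 152 146]
371 [-11.2 -14.9  31.5] [148 149 144]
374 [ 15.6 -17.7  55.4] [85 86 84]
377 [ 13.9 -17.6  56.1] [84 88 84]
380 [ 11.3 -17.3  55.8] [86 87 84]
383 [  8.3 -17.1  55.3] [86 88 84]
386 [  6.3 -16.9  55.5] [87 89 86]
389 [  4.4 -16.8  55.8] [85 86 84]
392 [  2.5 -16.7  56.1] [87 89 85]
395 [  0.9 -16.5  56.5] [84 86 83]
398 [ -1.5 -16.3  56.2] [87 87 86]
401 [ -2.9 -16.3  56.9] [86 87 85]
404 [-74.1  -8.9  -9.6] [24 23 27]
407 [-75.2  -8.8  -9.7] [20 19 21]
410 [-75.5  -8.8  -9.1] [21 19 22]
313
356 [-24.   -1.8  13.6] [132 107  60]
359 [-22.4  -1.8  16.4] [131 105  58]
362 [-20.8  -1.8  19.1] [131 105  57]
365 [-10.8  -1.8  28.5] [146 144 132]
368 [-10.1  -1.8  30.8] [151 153 147]
371 [-9.9 -1.8 32.6] [132 133 129]
374 [ 9.6 -1.8 50.5] [36 36 39]
377 [ 7.  -1.8 50.3] [35 36 38]
380 [ 5.  -1.8 50.5] [34 34 37]
383 [ 4.  -1.8 51.6] [52 56 56]
386 [ 7.  -1.8 56.2] [84 85 84]
389 [ 5.  -1.8 56.4] [83
[... 568 characters left out ...]
 8.8 13.  55.7] [83 85 82]
386 [ 6.5 12.8 55.7] [80 82 79]
389 [ 4.9 12.7 56.3] [81 81 80]
392 [ 3.3 12.6 56.9] [83 85 83]
395 [-0.1 12.3 55.7] [84 85 85]
398 [-1.5 12.2 56.3] [83 84 82]
401 [-3.2 12.1 56.6] [85 87 84]
404 [-74.5   5.1  -9.9] [17 14 18]
407 [-75.    5.   -9.5] [17 18 19]
410 [-76.4   4.9  -9.9] [15 17 18]
158 [ 37.7  -1.7 -62.6] [132 128 132]
161 [ 27.5  -1.7 -61.9] [87 89 87]
164 [ 12.6  -1.7 -61.8] [126 127 122]
167 [ 13.6  -1.7 -60.3] [150 153 148]
170 [ 13.2  -1.7 -59. ] [150 152 148]
173 [ 12.1  -1.7 -57.8] [152 154 148]
176 [ 12.3  -1.7 -56.4] [151 153 147]
179 [ 12.1  -1.7 -55. ] [152 152 148]
182 [-35.5  -1.7 -60.5] [110  90  53]
185 [-36.6  -1.7 -59.7] [110  88  50]
```

View pics/w15z.png

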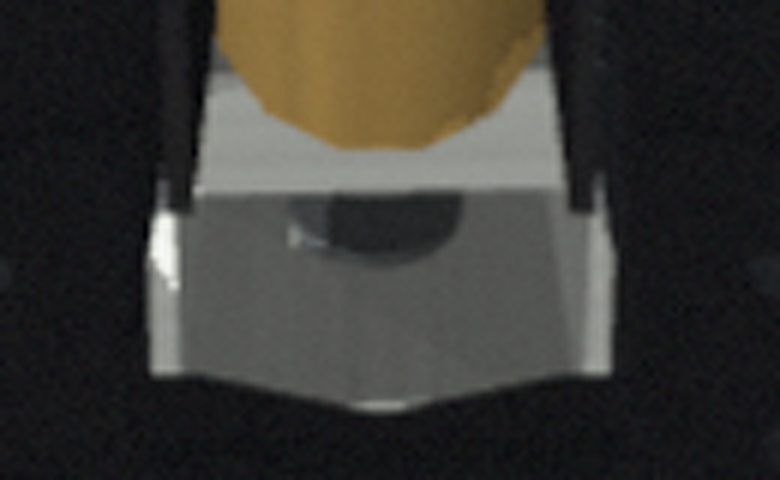

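>>> play_rows([
  [[0.8,0,0,-0.002,0],[0.8,0.005,0,-0.002,0],[0.8,0.01,0,-0.002,0],[0.8,0.015,0,-0.002,0],[0.8,0.019,0,-0.0015,0],[0.8,0.021,0,-0.001,0],[0.8,0.021,0,0,0]],
])

```text
clock: 15.9
position: [0.5609, 0.0377, 0.0558]
ee_rot: [0.416, 0.583, 0.401, -0.571]
contact_force: [0.5, 1.6, -4.2]
width: 0.0234
```

Run:
```python
from h import *
where(); im,d,s=snap('wrist','w16'); ridge('w16'); snap('scene','s16'); crop('s16',250,130,450,310,3.3)
im,P=tool('w16')
for v in range(340,412,4): print(v,(P[v,313]*1e3).round(1),(P[v,289]*1e3).round(1),im[v,313])
for v in range(150,190,4): print(v,(P[v,313]*1e3).round(1),im[v,313])
```

```text
15.9 [0.5609 0.0377 0.0558] w 0.0234 F [ 0.5  1.6 -4.2] yaw -109.38 x [ 0.0255 -0.0069 -0.9997] q6 0.289
grip in cradle: x -15.3 lat(+ccw) 2.6 h 19.8
w16 tilt 24.8 axis x at z=0 -0.0174 inner end axis (x,z) [-0.0439 -0.0575] o(mm) 23.4 resid 0.0011
340 [-29.1  -1.8   2.4] [-22.9 -11.7   6.7] [134 108  59]
344 [-27.7  -1.8   5.2] [-19.6 -12.   10.9] [133 108  59]
348 [-26.7  -1.8   7.8] [-17.3 -12.3  14.5] [133 108  59]
352 [-25.1  -1.8  10.9] [-15.1 -12.5  18.2] [133 107  59]
356 [-23.1  -1.8  14.3] [-14.4 -12.6  20.9] [132 108  61]
360 [-22.1  -1.8  17.1] [-16.5 -12.5  21.4] [133 109  60]
364 [-20.   -1.8  20.8] [-18.3 -12.4  22.1] [123 101  64]
368 [-21.4  -1.8  21.7] [-22.1 -12.1  21.2] [71 71 71]
372 [-24.   -1.8  21.7] [-22.9 -12.1  22.6] [99 96 99]
376 [-23.7  -1.8  24. ] [-24.3 -12.   23.5] [110 109 111]
380 [-29.1  -1.8  21.4] [-30.1 -11.5  20.6] [83 84 83]
384 [-32.5  -1.8  20.4] [-31.8 -11.4  21.1] [83 84 82]
388 [-32.4  -1.8  22.5] [-32.2 -11.4  22.7] [148 152 145]
392 [-33.4  -1.8  23.5] [-32.6 -11.5  24.3] [151 153 149]
396 [-32.1  -1.8  26.8] [-32.7 -11.5  26.1] [150 152 147]
400 [-32.4  -1.8  28.4] [-32.8 -11.5  28.1] [145 147 142]
404 [-32.9  -1.8  30. ] [-74.5  -7.9 -10. ] [152 156 150]
408 [-75.   -1.8  -9.1] [-75.5  -7.8  -9.6] [26 26 29]
150 [ -6.   -1.7 -68.9] [67 69 71]
154 [ -8.   -1.7 -67.5] [68 73 73]
158 [ -6.5  -1.7 -65.8] [66 69 69]
162 [ 14.5  -1.7 -62.5] [133 132 134]
166 [  0.7  -1.7 -62. ] [89 90 87]
170 [-10.1  -1.7 -61.5] [155 157 151]
174 [ -9.1  -1.7 -59.9] [154 156 151]
178 [ -7.8  -1.7 -58.1] [152 154 148]
182 [-36.7  -1.7 -60.7] [110  90  48]
186 [-37.9  -1.7 -59.6] [111  91  50]
```

View pics/w16.png

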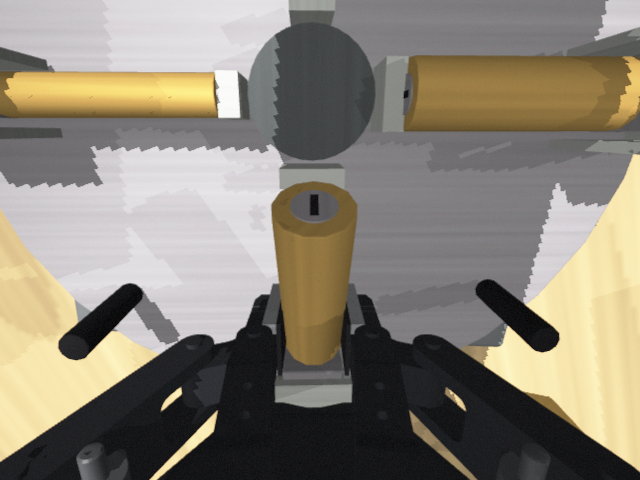

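View pics/s16c.png

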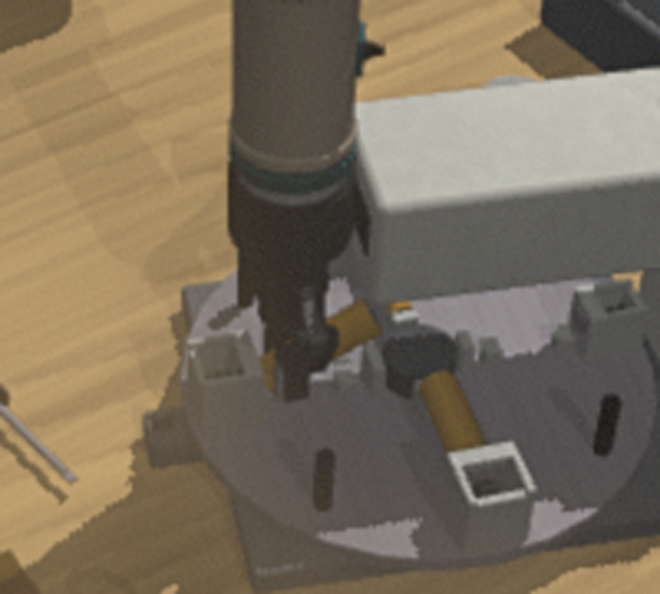

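>>> play_rows([
  [[0.8,0,0,0,0],[0.8,0.001,0,0,0],[0.8,0.002,0,0,0],[0.8,0.003,0,0,0],[0.8,0.004,0,0,0],[0.8,0.004,0,0,0]],
], grip_force=25)

```text
clock: 16.6
position: [0.5625, 0.0373, 0.0543]
ee_rot: [0.417, 0.584, 0.4, -0.57]
contact_force: [-2.5, 1.1, 10.4]
width: 0.0237
```

Run:
```python
from h import *
where(); im,d,s=snap('wrist','w17'); ridge('w17')
```

```text
16.6 [0.5625 0.0373 0.0543] w 0.0237 F [-2.5  1.1 10.4] yaw -109.34 x [ 0.0298 -0.0078 -0.9995] q6 0.289
grip in cradle: x -15.1 lat(+ccw) 4.2 h 18.3
w17 tilt 24.6 axis x at z=0 -0.0173 inner end axis (x,z) [-0.0437 -0.0576] o(mm) 23.4 resid 0.0012
```

>>> play_rows([
  [[0.8,-0.001,-0.002,0,0],[0.55,-0.001,-0.002,0,0],[0.55,-0.001,-0.002,0,0],[0.55,-0.001,-0.002,0,0],[0.55,-0.001,-0.002,0,0]],
])

```text
clock: 17.15
position: [0.5605, 0.0379, 0.0551]
ee_rot: [0.417, 0.584, 0.401, -0.57]
contact_force: [-0.1, -0.5, -0.2]
width: 0.038
```

Run:
```python
from h import *
where(); im,d,s=snap('wrist','w18'); ridge('w18'); snap('scene','s18'); crop('s18',250,130,450,310,3.3)
```

```text
17.15 [0.5605 0.0379 0.0551] w 0.038 F [-0.1 -0.5 -0.2] yaw -109.35 x [ 0.0295 -0.0078 -0.9995] q6 0.29
grip in cradle: x -15.2 lat(+ccw) 2.1 h 19.0
w18 tilt 10.4 axis x at z=0 -0.0118 inner end axis (x,z) [-0.0239 -0.0656] o(mm) 26.7 resid 0.0007
```

View pics/w18.png

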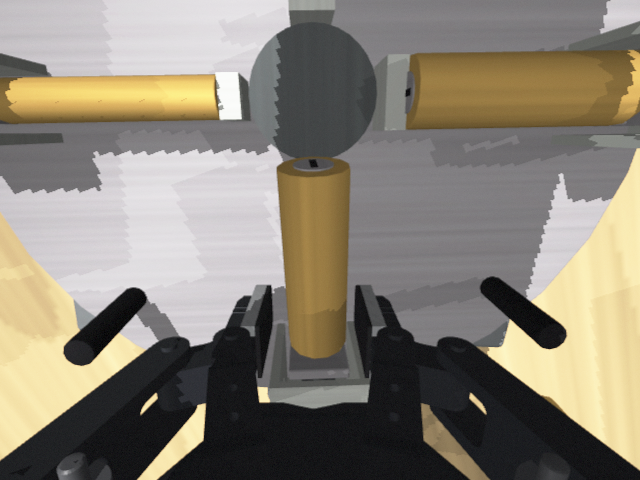

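View pics/s18c.png

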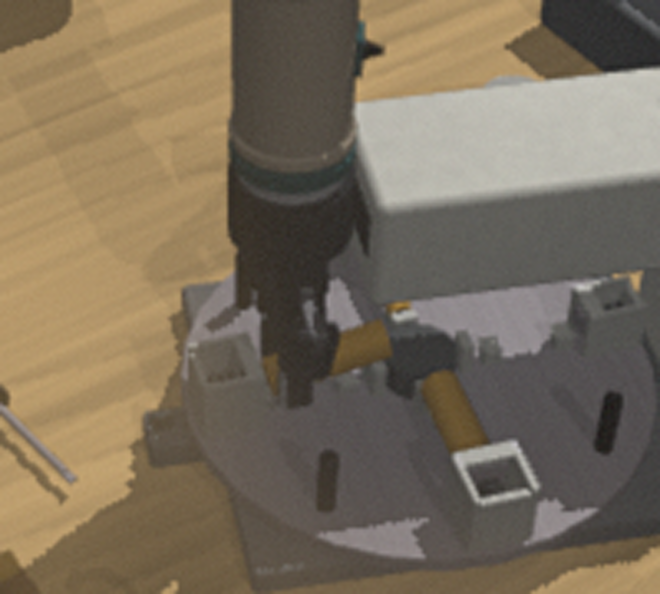

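>>> play_rows([
  [[0.55,0.003,-0.002,-0.001,0],[0.55,0.003,-0.002,-0.002,0],[0.55,0.003,-0.002,-0.003,0],[0.55,0.003,-0.002,-0.003,0]],
])

```text
clock: 17.65
position: [0.5589, 0.0409, 0.0517]
ee_rot: [0.417, 0.583, 0.401, -0.571]
contact_force: [-1.6, -4.0, -0.6]
width: 0.0384
```

Run:
```python
from h import *
where()
```

```text
17.65 [0.5589 0.0409 0.0517] w 0.0384 F [-1.6 -4.  -0.6] yaw -109.32 x [ 0.0277 -0.0088 -0.9996] q6 0.297
grip in cradle: x -12.9 lat(+ccw) -0.3 h 15.7
```

>>> play_rows([
  [[0.55,0,0,-0.002,0],[0.55,0,0,-0.003,0],[0.55,0,0,-0.003,0]],
])

```text
clock: 17.95
position: [0.5586, 0.0402, 0.0518]
ee_rot: [0.418, 0.581, 0.4, -0.572]
contact_force: [-5.1, -17.0, 3.5]
width: 0.0384
```

Run:
```python
from h import *
where(); im,d,s=snap('wrist','w19'); ridge('w19')
```

```text
17.95 [0.5586 0.0402 0.0518] w 0.0384 F [ -5.1 -17.    3.5] yaw -109.28 x [ 0.0251 -0.0139 -0.9996] q6 0.302
grip in cradle: x -13.5 lat(+ccw) -0.4 h 15.8
w19 tilt 10.7 axis x at z=0 -0.0149 inner end axis (x,z) [-0.027  -0.0641] o(mm) 25.2 resid 0.0009
```

>>> play_rows([
  [[0.55,0,0,0.001,0],[0.8,0,0,0.001,0],[0.8,0,0,0.001,0],[0.8,0,0,0.001,0],[0.8,0,0,0.001,0],[0.8,0,0,0.003,0],[0.8,0.0005,0,0.005,0],[0.8,0.001,0,0.007,0],[0.8,0.0015,0,0.009,0],[0.8,0.0015,0,0.009,0]],
], grip_force=60)

```text
clock: 19.0
position: [0.5588, 0.035, 0.0523]
ee_rot: [0.417, 0.585, 0.4, -0.569]
contact_force: [3.8, 7.9, 10.1]
width: 0.0244
```

Run:
```python
from h import *
where(); im,d,s=snap('wrist','w20'); ridge('w20')
im,P=tool('w20')
for v in range(340,412,4): print(v,(P[v,313]*1e3).round(1),im[v,313])
```

```text
19.0 [0.5588 0.035  0.0523] w 0.0244 F [ 3.8  7.9 10.1] yaw -109.41 x [ 0.0323 -0.0082 -0.9994] q6 0.286
grip in cradle: x -18.5 lat(+ccw) 1.4 h 16.3
w20 tilt 10.3 axis x at z=0 -0.0142 inner end axis (x,z) [-0.0262 -0.0655] o(mm) 26.6 resid 0.0007
340 [-26.6  -1.8   4.1] [134 108  59]
344 [-26.6  -1.8   6. ] [133 108  58]
348 [-26.1  -1.8   8.2] [133 107  60]
352 [-26.1  -1.8  10.2] [133 107  59]
356 [-25.7  -1.8  12.3] [133 106  59]
360 [-25.7  -1.8  14.3] [131 105  57]
364 [-25.3  -1.8  16.6] [69 68 69]
368 [-28.2  -1.8  16.3] [97 95 98]
372 [-27.5  -1.8  18.8] [110 106 108]
376 [-26.9  -1.8  21.3] [98 97 99]
380 [-34.4  -1.8  17. ] [86 87 84]
384 [-35.7  -1.8  17.7] [102 103  99]
388 [-36.5  -1.8  18.9] [133 136 131]
392 [-35.6  -1.8  21.6] [133 135 130]
396 [-35.3  -1.8  23.8] [134 135 130]
400 [-36.7  -1.8  24.4] [148 149 145]
404 [-36.2  -1.8  26.8] [151 155 148]
408 [-74.6  -1.8  -8.8] [46 47 46]
```

View pics/w20.png

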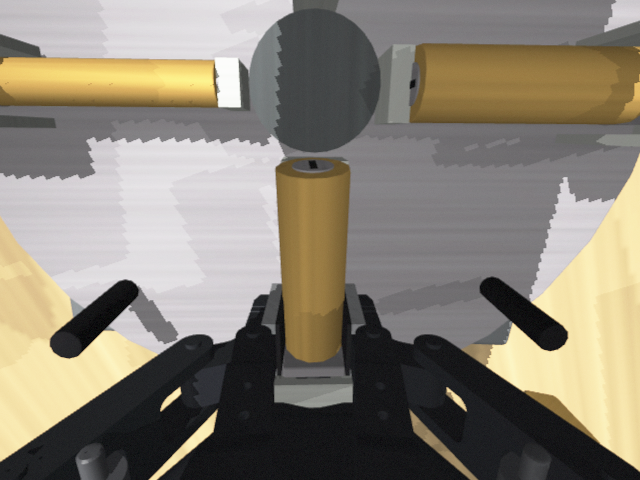

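>>> play_rows([
  [[0.8,-0.0005,-0.001,0.002,0],[0.8,-0.0005,-0.001,0.003,0],[0.8,-0.0005,-0.001,0.003,0]],
])

```text
clock: 19.35
position: [0.5571, 0.0329, 0.0528]
ee_rot: [0.418, 0.585, 0.4, -0.569]
contact_force: [2.8, 1.9, 1.8]
width: 0.0238
```

Run:
```python
from h import *
where(); im,d,s=snap('wrist','w21'); ridge('w21')
```

```text
19.35 [0.5571 0.0329 0.0528] w 0.0238 F [2.8 1.9 1.8] yaw -109.4 x [ 0.033  -0.0078 -0.9994] q6 0.281
grip in cradle: x -21.1 lat(+ccw) 0.5 h 16.8
w21 tilt 10.2 axis x at z=0 -0.0142 inner end axis (x,z) [-0.026  -0.0654] o(mm) 26.5 resid 0.0006
```

>>> play_rows([
  [[0.6,0,0,0,0],[0.58,0,0,0,0],[0.58,0,0,0,0],[0.58,0,0,-0.003,0],[0.58,0,0,-0.006,0],[0.58,0,0,-0.0085,0],[0.58,0,0,-0.0085,0],[0.58,0,0,-0.0085,0]],
])

```text
clock: 20.2
position: [0.5598, 0.0408, 0.0527]
ee_rot: [0.417, 0.585, 0.4, -0.569]
contact_force: [-0.6, -1.2, -1.1]
width: 0.0361
```

Run:
```python
from h import *
where(); im,d,s=snap('wrist','w22'); ridge('w22')
im,P=tool('w22')
for v in range(330,408,5): print(v,(P[v,313]*1e3).round(1),im[v,313])
```

```text
20.2 [0.5598 0.0408 0.0527] w 0.0361 F [-0.6 -1.2 -1.1] yaw -109.41 x [ 0.0327 -0.0078 -0.9994] q6 0.297
grip in cradle: x -12.7 lat(+ccw) 0.5 h 16.7
w22 tilt 9.2 axis x at z=0 -0.0157 inner end axis (x,z) [-0.025  -0.0579] o(mm) 18.6 resid 0.0007
330 [-29.8  -1.8  -2.6] [136 110  61]
335 [-29.6  -1.8  -0.2] [136 110  61]
340 [-28.2  -1.8   3. ] [136 109  62]
345 [-27.8  -1.8   5.6] [136 110  61]
350 [-28.2  -1.8   7.7] [136 110  60]
355 [-26.8  -1.8  11. ] [136 109  60]
360 [-26.3  -1.8  13.9] [134 107  58]
365 [-26.8  -1.8  15.9] [134 108  60]
370 [-26.4  -1.8  18.7] [134 108  60]
375 [-25.9  -1.8  21.6] [132 108  59]
380 [-26.   -1.8  24.1] [73 73 74]
385 [-27.7  -1.8  25.2] [110 110 111]
390 [-33.4  -1.8  22.6] [86 87 85]
395 [-35.1  -1.8  23.5] [83 85 83]
400 [-35.2  -1.8  25.9] [154 155 150]
405 [-35.2  -1.8  28.3] [151 152 148]
```

View pics/w22.png

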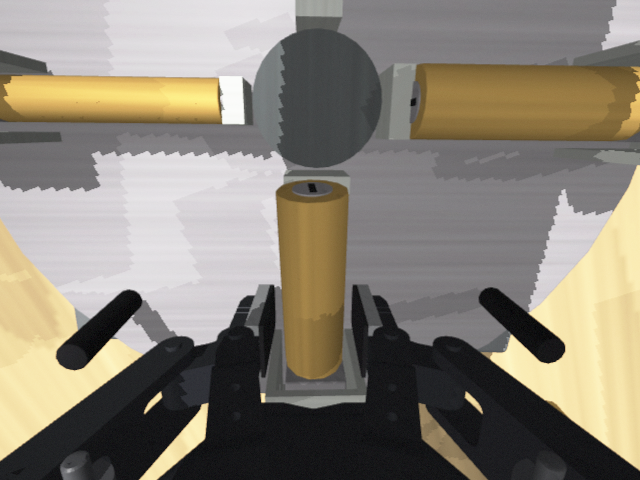

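>>> play_rows([
  [[0.8,0,0,0,0],[0.8,0,0,0,0],[0.8,0,0,0,0],[0.8,0,0,0,0],[0.8,0,0,0.003,0],[0.8,0,0,0.006,0],[0.8,0,0,0.009,0],[0.8,0,0,0.011,0],[0.8,0,0,0.012,0],[0.8,0,0,0.012,0]],
], grip_force=50)

```text
clock: 21.25
position: [0.5562, 0.0303, 0.0526]
ee_rot: [0.417, 0.586, 0.4, -0.569]
contact_force: [2.6, 6.1, -2.5]
width: 0.0244
```

Run:
```python
from h import *
where(); im,d,s=snap('wrist','w23'); ridge('w23')
im,P=tool('w23')
for v in range(350,408,4): print(v,(P[v,313]*1e3).round(1),im[v,313])
```

```text
21.25 [0.5562 0.0303 0.0526] w 0.0244 F [ 2.6  6.1 -2.5] yaw -109.47 x [ 0.0335 -0.0059 -0.9994] q6 0.275
grip in cradle: x -23.8 lat(+ccw) 0.5 h 16.6
w23 tilt 8.6 axis x at z=0 -0.0154 inner end axis (x,z) [-0.0241 -0.0576] o(mm) 18.2 resid 0.0007
350 [-28.8  -1.8   7.3] [134 109  59]
354 [-27.   -1.8  10.4] [134 107  57]
358 [-27.3  -1.8  12.2] [133 106  59]
362 [-143.2   -1.7  -76. ] [134 108  60]
366 [-32.2  -1.8  12.1] [115 100  68]
370 [-35.   -1.8  11.7] [85 86 84]
374 [-36.1  -1.8  12.7] [132 135 129]
378 [-36.   -1.8  14.6] [137 139 134]
382 [-35.4  -1.8  17. ] [133 136 133]
386 [-35.7  -1.8  18.7] [132 134 129]
390 [-36.1  -1.8  20.2] [132 134 130]
394 [-35.5  -1.8  22.7] [134 136 130]
398 [-18.7  -1.8  40.2] [37 38 38]
402 [-20.3  -1.8  41. ] [56 59 60]
406 [-16.5  -1.8  46.9] [43 42 45]
```

View pics/w23.png

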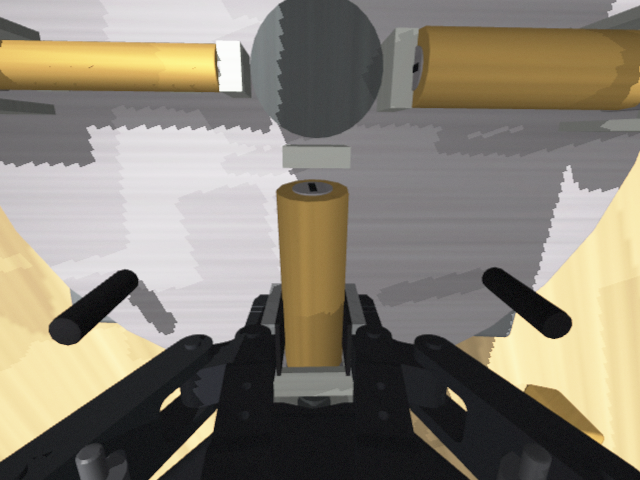

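>>> play_rows([
  [[0.8,0.001,0,0.001,0],[0.8,0.002,0,0.001,0],[0.8,0.003,0,0.001,0],[0.8,0.004,0,0.001,0],[0.8,0.005,0,0.001,0],[0.8,0.005,0,0.001,0]],
], grip_force=25)

```text
clock: 21.9
position: [0.558, 0.03, 0.0501]
ee_rot: [0.417, 0.587, 0.399, -0.567]
contact_force: [0.3, 5.1, 12.8]
width: 0.0242
```

Run:
```python
from h import *
where(); im,d,s=snap('wrist','w24'); ridge('w24')
```

```text
21.9 [0.558  0.03   0.0501] w 0.0242 F [ 0.3  5.1 12.8] yaw -109.49 x [ 0.0383 -0.0049 -0.9993] q6 0.273
grip in cradle: x -23.6 lat(+ccw) 2.2 h 14.1
w24 tilt 7.7 axis x at z=0 -0.0155 inner end axis (x,z) [-0.0233 -0.0575] o(mm) 18.0 resid 0.0007
```

View pics/w24.png

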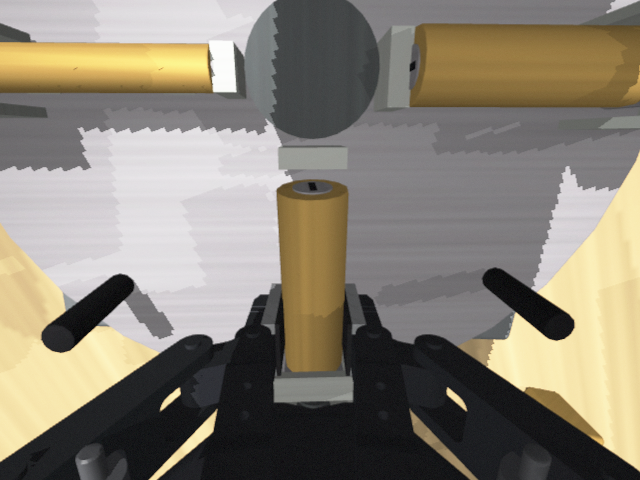

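>>> play_rows([
  [[0.8,0.002,-0.002,0,0],[0.8,0.004,-0.004,0,0],[0.8,0.006,-0.005,0,0],[0.8,0.007,-0.006,0,0],[0.8,0.007,-0.006,0,0],[0.8,0.007,-0.006,0,0]],
], grip_force=20)

```text
clock: 22.55
position: [0.5585, 0.0302, 0.0496]
ee_rot: [0.422, 0.59, 0.395, -0.563]
contact_force: [-2.3, 0.4, 30.6]
width: 0.0243
```

Run:
```python
from h import *
where(); im,d,s=snap('wrist','w25'); ridge('w25')
```

```text
22.55 [0.5585 0.0302 0.0496] w 0.0243 F [-2.3  0.4 30.6] yaw -109.41 x [ 0.0527 -0.0083 -0.9986] q6 0.276
grip in cradle: x -23.3 lat(+ccw) 2.4 h 13.6
w25 tilt 6.8 axis x at z=0 -0.0157 inner end axis (x,z) [-0.0226 -0.0575] o(mm) 17.9 resid 0.0007
```

View pics/w25.png

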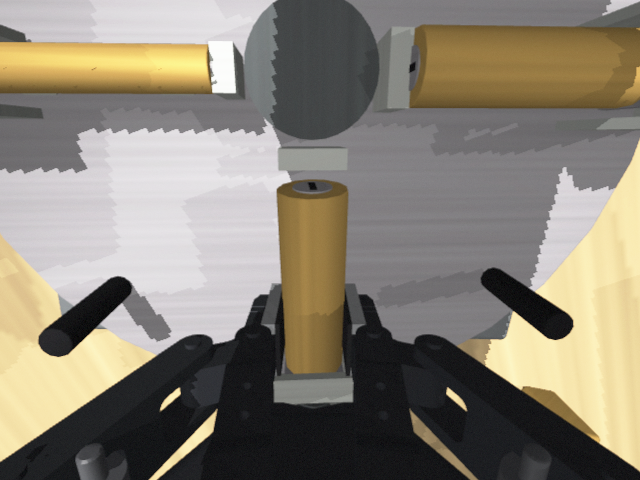

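Run:
```python
from h import *
for fn in ['w22','w23','w25']:
    im,d,p,q=load(fn); P=cloud(cam('wrist',p,q),d); hsv=cv2.cvtColor(im,cv2.COLOR_RGB2HSV); print(fn)
    # hub centre + posts via tops
    k=(abs(P[...,2]-.061)<.004)&(np.hypot(P[...,0]-.588,P[...,1]-.1238)<.028)&(hsv[...,2]<110); s=P[k]; print(len(s),cv2.minEnclosingCircle((s[:,:2]*1e3).astype(np.float32)))
    posts(P,hsv,CC,lo=.082)
```

```text
w22
12241 ((587.9661865234375, 123.34812927246094), 27.980724334716797)
post [546. 347.] 817 [0.6427 0.0053 0.0862] r 0.1306 ang -65.23
post [ 75. 353.] 889 [0.4708 0.0678 0.0862] r 0.1299 ang -154.48
post [263. 374.] 12 [0.5356 0.0376 0.0906] r 0.1009 ang -121.27
w23
12601 ((587.9378662109375, 122.8860855102539), 27.974008560180664)
post [552. 322.] 871 [0.6424 0.0055 0.0863] r 0.1302 ang -65.32
post [ 68. 328.] 958 [0.4709 0.0677 0.0862] r 0.1299 ang -154.43
post [277. 362.] 258 [0.5382 0.0319 0.0975] r 0.1046 ang -118.46
post [348. 361.] 209 [0.5649 0.0237 0.0977] r 0.1027 ang -102.98
w25
13012 ((587.9291381835938, 122.83523559570312), 27.945295333862305)
post [554. 323.] 891 [0.644  0.0057 0.0862] r 0.1307 ang -64.65
post [ 59. 338.] 1035 [0.4715 0.0666 0.0862] r 0.1298 ang -153.84
post [276. 365.] 225 [0.5395 0.0315 0.0953] r 0.1043 ang -117.71
post [348. 363.] 200 [0.5662 0.0231 0.095 ] r 0.1031 ang -102.22
```

>>> play_rows([
  [[0.8,0,-0.002,-0.001,0],[0.8,0,-0.003,-0.002,0],[0.8,0,-0.003,-0.0025,0],[0.8,0.002,-0.004,-0.0025,0],[0.8,0.004,-0.005,-0.0025,0],[0.8,0.006,-0.006,-0.0025,0],[0.8,0.006,-0.006,-0.0025,0]],
], grip_force=20)

```text
clock: 23.3
position: [0.5594, 0.0336, 0.0489]
ee_rot: [0.425, 0.594, 0.392, -0.56]
contact_force: [-1.4, 0.2, 29.5]
width: 0.0241
```

Run:
```python
from h import *
where(); im,d,s=snap('wrist','w26'); ridge('w26')
im,P=tool('w26')
for v in range(350,408,4): print(v,(P[v,313]*1e3).round(1),im[v,313])
```

```text
23.3 [0.5594 0.0336 0.0489] w 0.0241 F [-1.4  0.2 29.5] yaw -109.34 x [ 0.0657 -0.0104 -0.9978] q6 0.284
grip in cradle: x -19.8 lat(+ccw) 2.0 h 12.9
w26 tilt 5.2 axis x at z=0 -0.0163 inner end axis (x,z) [-0.0216 -0.0574] o(mm) 17.6 resid 0.0006
350 [-28.9  -1.7   7.2] [137 111  61]
354 [-29.   -1.7   9. ] [134 109  59]
358 [-28.7  -1.7  11.1] [136 109  60]
362 [-27.8  -1.8  13.7] [135 107  59]
366 [-28.3  -1.8  15.3] [134 107  59]
370 [-27.8  -1.8  17.6] [137 110  61]
374 [-28.2  -1.8  19.3] [132 108  59]
378 [-27.4  -1.8  21.9] [133 108  60]
382 [-37.2  -1.8  15.5] [90 88 81]
386 [-38.4  -1.8  16.3] [81 84 81]
390 [-39.4  -1.8  17.3] [133 135 131]
394 [-40.3  -1.8  18.3] [135 136 133]
398 [-39.6  -1.8  20.8] [134 137 132]
402 [-39.3  -1.8  23. ] [132 133 127]
406 [-40.2  -1.8  24. ] [145 146 141]
```

View pics/w26.png

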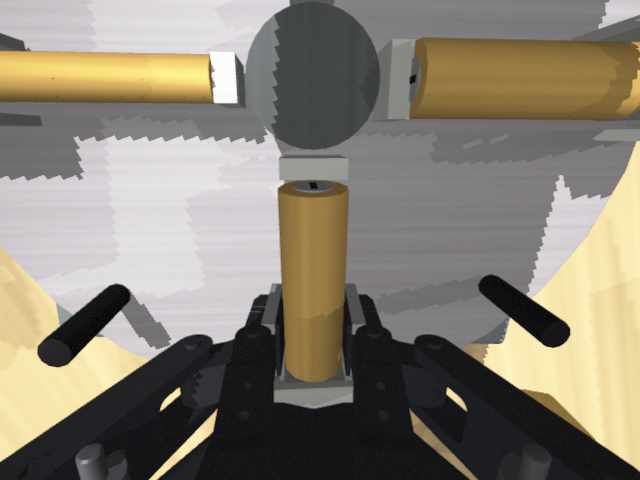

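>>> play_rows([
  [[0.8,-0.001,-0.002,0,0],[0.6,-0.001,-0.002,0,0],[0.55,-0.001,-0.002,0,0],[0.55,-0.001,-0.002,0,0],[0.55,-0.001,-0.002,0,0]],
])

```text
clock: 23.85
position: [0.5566, 0.034, 0.0489]
ee_rot: [0.425, 0.593, 0.393, -0.561]
contact_force: [-0.5, -0.0, 1.3]
width: 0.0382
```

Run:
```python
from h import *
where(); im,d,s=snap('wrist','w27'); ridge('w27')
```

```text
23.85 [0.5566 0.034  0.0489] w 0.0382 F [-0.5 -0.   1.3] yaw -109.34 x [ 0.0633 -0.0106 -0.9979] q6 0.285
grip in cradle: x -20.3 lat(+ccw) -0.8 h 12.8
w27 tilt 6.6 axis x at z=0 -0.0189 inner end axis (x,z) [-0.0257 -0.0584] o(mm) 18.8 resid 0.0008
```

View pics/w27.png

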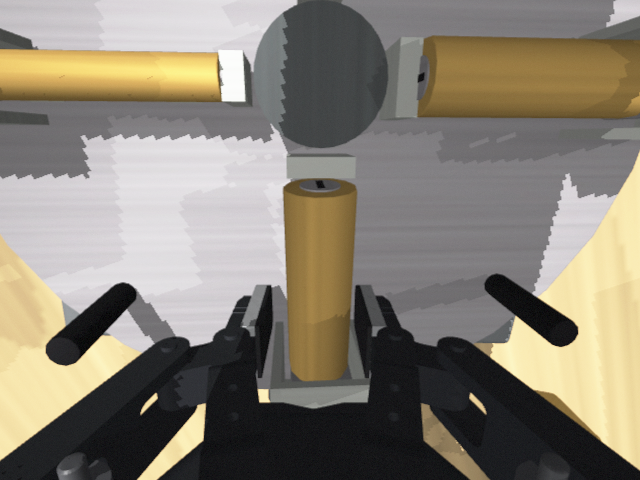

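Run:
```python
from h import *
im,P=tool('w27'); _,d,p,q=load('w27'); T=rot(q); hsv=cv2.cvtColor(im,cv2.COLOR_RGB2HSV)
m=(hsv[...,1]>100)&(hsv[...,0]>13)&(hsv[...,0]<28)&(abs(P[...,1])<.02)&(P[...,2]>-.05)&(P[...,2]<.005); v,u=np.mgrid[:480,:640]; m&=(u>275)&(u<365)
W=P[m]@T.T+p
L=[]
h,uu,t=cradle(-109.6)
for x in np.arange(-25,35,5):
    e=((W[:,:2]-h)@uu)*1e3; k=abs(e-x)<1.5
    if k.sum()>20:
        la=((W[k][:,:2]-h)@t)*1e3; print(x,k.sum(),'lat',np.percentile(la,[1,99]).round(1),'ztop',np.percentile(W[k][:,2],97).round(4))
for X in (-13,-14.5):
    tgt=np.array([*(h+X/1e3*uu),.092]); print(X,(T.T@(tgt-p)).round(4), 'tool-frame')
k=(P[...,0]<-.03)&(P[...,0]>-.045)&(abs(P[...,1])<.013)&(P[...,2]>.008)&(P[...,2]<.03)&(hsv[...,1]<60); print('lip inner z',np.percentile(P[k][:,2],[1,5,50]) if k.any() else None)
```

```text
-25 231 lat [-12.1  11.8] ztop 0.0812
-20 383 lat [-12.5  11.5] ztop 0.0818
-15 390 lat [-12.7  11.6] ztop 0.0826
-10 417 lat [-12.6  11.3] ztop 0.0833
-5 427 lat [-12.5  11.5] ztop 0.0838
0 454 lat [-12.8  11.2] ztop 0.0845
5 475 lat [-12.7  11.2] ztop 0.0852
10 503 lat [-12.9  11.3] ztop 0.0859
15 517 lat [-12.8  11. ] ztop 0.0865
20 550 lat [-13.1  11. ] ztop 0.0871
25 587 lat [-13.   11.1] ztop 0.0878
30 198 lat [-13.3  11.3] ztop 0.0881
-13 [-0.043   0.0022 -0.0076] tool-frame
-14.5 [-0.043   0.0022 -0.0061] tool-frame
lip inner z [0.0149033  0.01527148 0.01829746]
```

>>> play_rows([
  [[0.55,-0.02,0,0,0],[0.55,-0.044,0,0,0],[1,-0.047,0.001,-0.004,0],[1,-0.047,0.0018,-0.0078,0],[1,-0.047,0.0018,-0.0078,0],[1,-0.047,0.0018,-0.0078,0],[1,-0.042,0.0018,-0.0078,0],[1,-0.038,0.0018,-0.0078,0],[1,-0.035,0.0018,-0.0078,0],[1,-0.033,0.0018,-0.0078,0],[1,-0.031,0.0018,-0.0078,0],[1,-0.03,0.0018,-0.0078,0]],
])

```text
clock: 25.1
position: [0.5592, 0.0411, 0.079]
ee_rot: [0.425, 0.593, 0.393, -0.56]
contact_force: [-0.0, 0.7, -0.9]
width: 0.0
```

Run:
```python
from h import *
where(-109.6); im,d,s=snap('wrist','w28')
```

```text
25.1 [0.5592 0.0411 0.079 ] w 0.0 F [-0.   0.7 -0.9] yaw -109.34 x [ 0.0636 -0.0106 -0.9979] q6 0.298
grip in cradle: x -12.8 lat(+ccw) -0.4 h 42.9
```

View pics/w28.png

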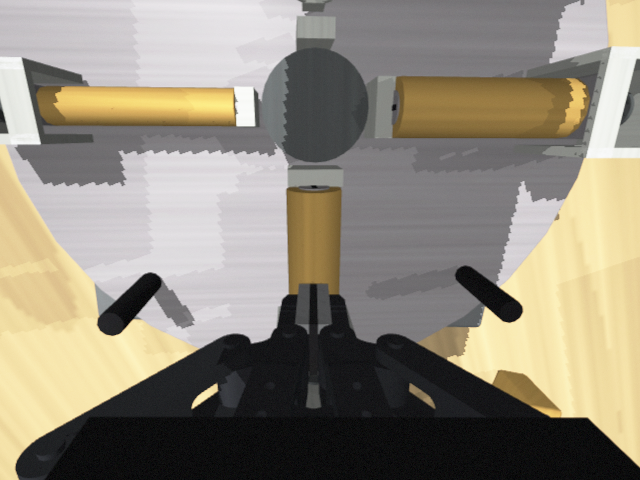

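>>> play_rows([
  [[1,0.001,0,0,0],[1,0.002,0,0,0],[1,0.003,0,0,0],[1,0.004,0,0,0],[1,0.004,0,0,0]],
])

```text
clock: 25.65
position: [0.561, 0.0406, 0.0777]
ee_rot: [0.426, 0.594, 0.391, -0.559]
contact_force: [-2.5, -0.2, 15.3]
width: 0.0001
```

```bash
cat >> h.py <<'E'
def barrel_world(fn,az=-109.6,name='wrist'):
    im,d,p,q=load(fn); C=cam(name,p,q) if name=='wrist' else cam(name); W=cloud(C,d); hsv=cv2.cvtColor(im,cv2.COLOR_RGB2HSV)
    h,uu,t=cradle(az); e=((W[...,:2]-h)@uu)*1e3; la=((W[...,:2]-h)@t)*1e3
    m=(hsv[...,1]>90)&(hsv[...,0]>12)&(hsv[...,0]<28)&(abs(la)<18)&(e>-50)&(e<55)&(W[...,2]>.055)&(W[...,2]<.11)
    rows=[]
    for x in np.arange(-34,46,4):
        k=m&(abs(e-x)<2)
        if k.sum()>15:
            l=np.percentile(la[k],[2,98]); rows.append((x,np.percentile(W[k][:,2],95),l.mean()))
    r=np.array(rows); print(fn,'x range',np.percentile(e[m],[.5,99.5]).round(1)); print(np.c_[r[:,0],r[:,1]*1e3,r[:,2]].round(1).tolist())
    f=np.polyfit(r[:,0],r[:,1]*1e3,1); g=np.polyfit(r[:,0],r[:,2],1); print('tilt deg',np.degrees(np.arctan(f[0])).round(2),'top at x=0',f[1].round(2),'(home 78) lat at 0',g[1].round(2),'yaw err deg',np.degrees(np.arctan(g[0])).round(2))
E
python3 - <<'E'
from h import *
where(-109.6); im,d,s=snap('wrist','w29'); barrel_world('w28'); barrel_world('w29')
E
```

```text
25.65 [0.561  0.0406 0.0777] w 0.0001 F [-2.5 -0.2 15.3] yaw -109.32 x [ 0.0681 -0.0116 -0.9976] q6 0.298
grip in cradle: x -12.6 lat(+ccw) 1.4 h 41.7
w28 x range [-11.3  38.7]
[[-10.0, 77.1, -0.4], [-6.0, 85.8, -0.4], [-2.0, 80.0, -0.5], [2.0, 79.8, -0.5], [6.0, 79.7, -0.2], [10.0, 79.8, -0.5], [14.0, 79.9, -0.5], [18.0, 79.9, -0.5], [22.0, 80.0, -0.5], [26.0, 80.2, -0.5], [30.0, 80.1, -0.5], [34.0, 80.4, -0.6], [38.0, 80.3, -0.6]]
tilt deg -0.43 top at x=0 80.34 (home 78) lat at 0 -0.4 yaw err deg -0.28
w29 x range [-11.1  38.9]
[[-10.0, 76.1, 0.6], [-6.0, 84.9, 0.9], [-2.0, 78.6, 0.9], [2.0, 78.5, 0.9], [6.0, 78.7, 0.6], [10.0, 78.6, 0.6], [14.0, 78.6, 0.5], [18.0, 78.7, 0.8], [22.0, 78.7, 0.8], [26.0, 78.6, 0.5], [30.0, 78.5, 0.5], [34.0, 78.6, 0.6], [38.0, 78.5, 0.5]]
tilt deg -1.3 top at x=0 79.21 (home 78) lat at 0 0.76 yaw err deg -0.36
```

>>> play_rows([
  [[1,-0.003,0,0,0],[1,-0.02,0,0.002,0],[1,-0.05,0,0.01,0],[1,-0.07,0,0.04,0],[1,-0.08,0,0.07,0],[1,-0.08,0,0.08,0],[1,-0.08,0,0.08,0],[1,-0.08,0,0.08,0]],
])

```text
clock: 26.5
position: [0.5288, -0.0334, 0.1558]
ee_rot: [0.425, 0.594, 0.392, -0.56]
contact_force: [-0.6, 0.0, -0.2]
width: 0.0001
```

Run:
```python
from h import *
where(-109.6); im,d,s=snap('wrist','w30'); barrel_world('w30'); snap('scene','s30'); crop('s30',250,130,450,310,3.3)
P=cloud(cam('wrist',s['position'],s['ee_rot']),d); hsv=cv2.cvtColor(im,cv2.COLOR_RGB2HSV); c=fitdisc(P,hsv); lips(P,hsv,CC); posts(P,hsv,CC)
k=(P[...,2]>.031)&(P[...,2]<.038)&(np.hypot(P[...,0]-.52,P[...,1]+.034)<.025); b=P[k]; e=b.mean(0)[:2]-CC; print('ptr',k.sum(),b.mean(0),np.hypot(*e),np.degrees(np.arctan2(e[1],e[0])))
```

```text
26.5 [ 0.5288 -0.0334  0.1558] w 0.0001 F [-0.6  0.  -0.2] yaw -109.36 x [ 0.0669 -0.0105 -0.9977] q6 0.141
grip in cradle: x -93.1 lat(+ccw) -4.1 h 119.7
w30 x range [-36.2  38.2]
[[-34.0, 78.6, 0.9], [-30.0, 78.3, 0.8], [-26.0, 78.7, 0.8], [-22.0, 78.8, 0.8], [-18.0, 78.7, 0.8], [-14.0, 78.5, 0.8], [-10.0, 78.7, 1.1], [-6.0, 78.7, 0.8], [-2.0, 78.7, 1.1], [2.0, 78.8, 0.8], [6.0, 78.7, 0.7], [10.0, 78.8, 0.8], [14.0, 78.8, 0.7], [18.0, 78.9, 0.7], [22.0, 78.7, 0.4], [26.0, 78.6, 0.3], [30.0, 78.8, 0.4], [34.0, 79.0, 0.7], [38.0, 78.6, 0.8]]
tilt deg 0.18 top at x=0 78.71 (home 78) lat at 0 0.75 yaw err deg -0.29
disc [0.5883 0.1241] 162 148
lip [543.   2.] [703.4  61.1] [ 2.4 40.8] 70.47 r 0.1313 az -28.49
lip [315. 190.] [545.   0.] [40.2 41. ] 70.86 r 0.131 az -109.14
post [458. 134.] 400 [0.6441 0.0058 0.0864] r 0.1307 ang -64.59
post [163. 135.] 390 [0.4715 0.0657 0.0863] r 0.1302 ang -153.5
ptr 105 [ 0.52115466 -0.03309909  0.03449685] 0.1705450816124979 -113.07595853171503
```

View pics/w30.png

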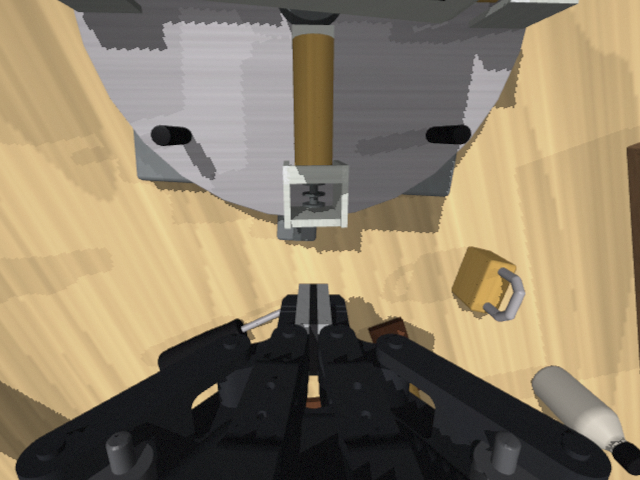

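View pics/s30c.png

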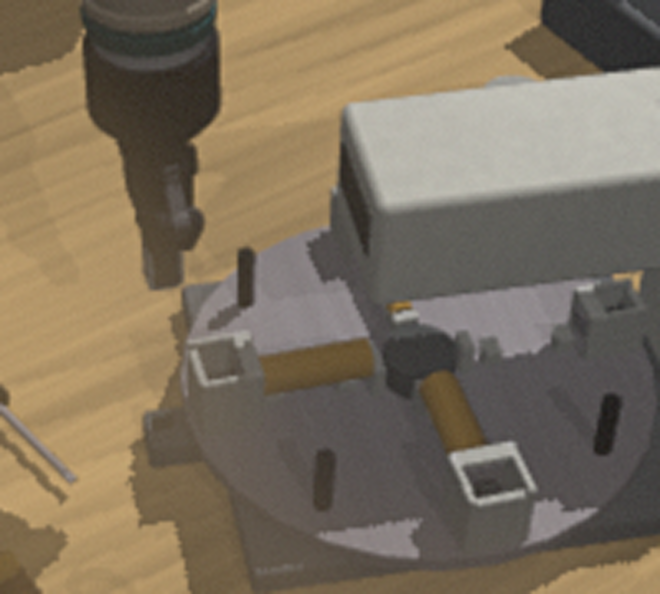

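Run:
```python
from h import *
im,d,p,q=load('w30'); P=cloud(cam('wrist',p,q),d)
for vu in [(172,150),(175,145),(188,440),(186,432)]: print(vu,P[vu].round(4),im[vu])
# plate points: z between .012 and .036 off disc
r=np.hypot(*(P[...,:2]-CC).transpose(2,0,1)); k=(r>.157)&(P[...,2]>.012)&(P[...,2]<.032)&(r<.25); v,u=np.nonzero(k); L=P[k]; print(len(L),np.percentile(L[:,2],[5,50,95]))
for side in (u<230,u>380):
    S=L[side]; a=np.radians(-113.6); o=np.array([np.cos(a),np.sin(a)]); print(side.sum(), ((S[:,:2]-CC)@o).max().round(4), np.percentile((S[:,:2]-CC)@o,98).round(4),np.percentile((S[:,:2]-CC)@np.array([-o[1],o[0]]),[2,98]).round(4))
```

```text
(172, 150) [0.4294 0.0514 0.0219] [129 133 134]
(175, 145) [0.4254 0.0505 0.0237] [127 130 132]
(188, 440) [ 0.6475 -0.0414  0.0236] [75 77 79]
(186, 432) [ 0.6415 -0.0374  0.0233] [76 77 78]
2751 [0.0204658  0.02229136 0.02359093]
1246 0.1369 0.1361 [-0.1271 -0.0907]
1015 0.186 0.1846 [0.0946 0.1684]
```

Run:
```python
from h import *
s=manip.get_state(); print(s['clock'],s['qd'].round(3)); im,d,s=snap('top','t31')
manip.sign_off()
```

```text
26.6 [ 0.006 -0.001 -0.003 -0.002  0.003 -0.005]
the job is handed in; nothing more can be done
```

View pics/t31.png

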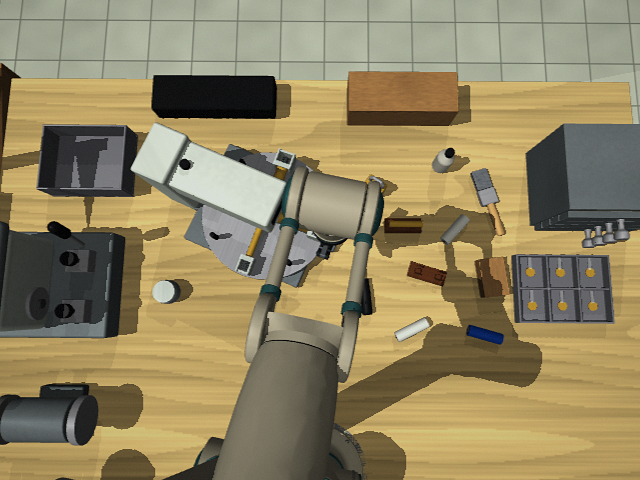

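The thick barrel is loaded in the wide cradle and the job is handed in at 26.7 s. I have no verdict back.

**What I did:** I pinched post_a and turned the carousel about 78°. I tilted the barrel in the grip by pressing its inner end on the disc. I then fed the outer end under the lip and regrasped twice to push it against the plunger. Once past the stop it stayed jammed at about 6° when I let go, so I pressed it down from above with closed fingers.

**Last checks:**
- **Barrel:** it lies level, within about 0.2°. Its top measured 78.7 mm above the bench, against 78 mm for home. It is within about 1 mm sideways and 0.3° in heading, with its inner end at the stop.
- **Plunger:** I judged the plunge by the gap that opened between the barrel and the stop, and the 6 to 7 N force. I never measured its travel directly, and the final reading follows only from the barrel being home.
- **Robot:** the arm is clear and at rest.
- **Bench:** the thin barrel and the other items look unmoved in the last top view, though the arm hides parts of the screwdriver and padlock.

**Not perfect:** pressing on the disc and cradle dragged the carousel about 4° past the pointer. My estimates of the pointer direction disagree by about 1.5°, which puts the error at 0.06 to 0.085 rad, inside the 0.12 limit. I left it uncorrected. While regrasping, the gripper's body also touched the marking head with about 18 N, under the 40 N limit.

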